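# Fit a spring rail nut in the strut channel at the paint mark

### The arm

A 7-joint arm with a two-finger parallel gripper is mounted at the origin on the work surface. World frame = base frame: x ahead of the robot, y to its left, z up, the work surface at z = 0. Lengths are in m, angles in rad, forces in N, time in s.
With the tool pointing down it reaches from about 0.4 to 0.875 m from the base axis. Payload 19.3 kg.
Tool frame: the origin (TCP) lies at the very end of the fingers, on their centre line; the grasp point (between the pads) lies arm.grasp_offset behind it (arm.grasp_offset is the distance from the TCP to the grasp point, in m); x points along the fingers, z is the direction in which the jaws open and shut, and the axes are right-handed (so a half turn about x gives the same grasp; the last joint's range is limited). The gripper opens to 85 mm and grips with 20 to 120 N. Pads are 22 mm wide; open, the fingers measure 114 mm over their backs; the gripper's body (76 mm by 85 mm) begins 54 mm behind the grasp point. The pads swing forward as they close: fully open they stand 13 mm farther back than shut.
Start: joints at [-1.177, 0.521, -0.036, 1.599, 0.021, 1.021, -0.113], TCP at [0.28, 0.559, 0.231] pointing down, gripper open.
Joint ranges: [-2.91, 2.91], [-0.3, 2.13], [-1.5, 1.42], [0.17, 2.43], [-1.26, 4.41], [0.16, 1.93], [-2.52, 2.52]. Speed limits (rad/s): [1.89, 1.89, 2.39, 2.39, 3.01, 3.01, 3.01].

### API

Orientations are given as [roll, pitch, yaw] about the fixed x, y, z axes, in that order (R = Rz(yaw) Ry(pitch) Rx(roll)).
In Python, from station import arm gives the robot as it stands.
- The arm moves only by the shell command python3 -m pendant 'ROWS' [FORCE]. ROWS is JSON, a list of rows, each an object with "dp": the shift along the tool's x, y, z in m, a list of three; "twist": the turn, a rotation vector about the tool's x, y, z in degrees, a list of three; "claw": the opening, from 0 (shut) to 1 (fully open). A call has 1 to 8 rows; each row shifts and turns the pose as measured when the row begins, along the tool's axes as they then stand; what a row does not reach is not made up. A row lasts 1/12 s, in which the tool goes at most 41.7 mm and 7.16 degrees, less where a joint would pass 70% of its speed; a pose out of reach is approached as far as the arm can. A call is refused whole if a number of a shift passes 0.0417 or a number of a turn 7.16, either way. A call with a gripper value outside its range is refused whole. The fingers move at their own pace and stop on an object; FORCE is the grip in N (left out, the last holds). Time passes only in rows, so rows that do not move let the fingers close. It gives the time, the measured TCP pose, the force and the opening at its end, in the units of the state.
- arm.sense(): the state, without advancing time (a new reading comes with each control period).
- arm.camera(name): name is "scene" or "top" or "wrist"; returns (picture, depth): 400x640x3 uint8, blue, green, red; 400x640 float32, m along the optical axis (not along the pixel's ray), 0 where there is no reading.
- arm.calibration(name): a dict with "mtx" (3x3 intrinsics, pixels), "dist" ([k1, k2, p1, p2, k3] as OpenCV has them; the pictures are not rectified), "R" (3x3) and "t" (3): a world point X has camera coordinates R X + t; the wrist camera has in their place "T_tool_cam" (4x4, takes a point from camera to tool coordinates, whose origin is the TCP and whose axes are the tool frame's). Camera axes: x right, y down, z forward; pixel columns grow to the right and rows downward; lengths in m; the calibration is good to about 2 mm. A picture is of the moment at which its call begins: read the wrist's pose just before it. calibration takes no time and is no camera call.
- arm.job_done(): hands the job in, once; it reports no verdict.
The state is a dict: "t": time; "joint_positions": joint angles; "qd": joint speeds; "joint_efforts": joint torques, N m; "ee_pos": TCP position; "tcp_rot": TCP orientation; "ft_force": force on the tool from outside, world axes, zero at the start; "wrist_torque": the same for the moment, N m; "grip_width": finger opening in m.
Only numpy, scipy, OpenCV 4.12 (cv2) and the standard library are available. Lean on these libraries where they do the work, as an engineer would, in place of code of your own. Each camera call takes 0.05 s, during which the arm holds its last target.

### The job

Fit the spring rail nut from the parts tray into the strut channel at the yellow paint mark: lower it lengthwise through the slot, press it down against its spring without crushing it, turn it a quarter turn clockwise (seen from above) under the lips and let the spring lift it, so that the lips sit in its grooves. Prove the catch with a firm upward tug of about 15 newtons, then let go, leaving the nut standing upright, square across the channel. Do not force anything, and leave the wrench, the bottle and the pump rotor where they are.

Things in the scene. Friction and masses are not known exactly. Their poses are not given: they have to be found in the camera images.
- railnut_center (a point): zinc spring rail nut, 64 mm tall, 0.12 kg, standing on its flat foot in a grey tray (walls 16 mm high). From below: foot 35.6 x 20.4 x 10 mm, washer, coil spring, hexagon. The point is half-way up, on the axis, 32 mm above the underside. x: along the foot's long side; z: up. The foot has a groove across its top near each end, 3 mm deep, from 10 to 14 mm off the axis, for the channel's lips.
- railnut_hexagon (a point): middle of the nut's hexagon, the part to hold: 17 mm across flats, 30 mm tall, from 34 to 64 mm above the underside, one with the foot. Two of its flats face the nut's y and -y. A red line on its top runs along the foot's long side. Two opposite corners of the foot are rounded off, so that under the lips it turns clockwise only; at about 95 degrees its square corners meet the side walls.
- washer: steel washer of the nut, 28 mm across, 2.5 mm thick, origin under its middle. It rests on the foot, 10 mm above the underside, and slides up the stud against the spring: 11 N to start it, then 1.5 N per mm: 17 N with the grooves on the lips (4 mm up), 21.5 N when the foot just clears the lips (7 mm), 23.7 N coil-bound (8.5 mm, no further). Never push much harder than that.
- rail_mark (a point): yellow paint line across the top of the channel, 6 mm wide. The point lies on the middle of the slot, level with the channel's top, 41 mm above the counter. x: along the channel; y: across; z: up. With the nut caught its centre stands 18 mm above this point; pressed down so that it can turn, under 15 mm.
- channel: galvanised strut channel fixed to the counter, 300 mm long (its x), 41 mm wide and high, red end caps; origin in the middle of its underside. Square-edged slot 22 mm wide along the top; on each side a lip 2 mm thick turned down to 7 mm below the top; 37.3 mm wide inside. A nut is fitted already at x = -118 mm (91 mm high). It must not bear over 36 N in all from a nut not yet caught.
- wrench: combination wrench, 160 mm long, lying on the counter beyond the channel; to be left alone
- rinse: blue bottle, 60 mm across, 130 mm tall, standing on the counter; origin in the middle of its underside; to be left alone
- rotor: black pump rotor with three white rollers, 60 mm across, 40 mm tall, standing on the counter; origin in the middle of its underside; to be left alone
There are look-alikes about, which are no part of the job. There is more than one size of the part that bears railnut_center; the job needs the smallest.

How it is judged:
By the outcome, as a careful person would: the job done as asked, in the order asked, and still so for the second after the job is handed in, with the robot touching nothing.
It also fails if it takes over 72 s, if anything falls off the work surface, if the arm or the gripper's body presses on something with over 40 N, if the wrist force passes 120 N, or if a joint passes its speed limit or range.

## Working session

There is one attempt and no reset: what is moved stays moved. The work goes in short steps, Python scripts to look and compute and a shell command to move; the robot and the scene stay as the last step left them, time stands still between calls to the robot, and variables do not carry over. Pictures are saved under pics/ and viewed, and the job is handed in when it is done.

```bash
ls; mkdir -p pics
python3 - <<'E'
from station import arm
import cv2,numpy as np
s=arm.sense()
for k in s: print(k,np.round(s[k],4))
print(arm.grasp_offset)
for n in ["scene","top","wrist"]:
    p,d=arm.camera(n); cv2.imwrite(f"pics/{n}0.png",p); np.save(f"pics/{n}0.npy",d)
    c=arm.calibration(n); print(n,{k:np.round(v,4).tolist() for k,v in c.items()})
E
```

```text
pics
t 0.0
joint_positions [-1.1772  0.522  -0.0363  1.6     0.0212  1.0211 -0.1128]
qd [-0.0006 -0.0005 -0.0015  0.0011  0.0005 -0.002   0.0003]
joint_efforts [ 1.30000e-03 -9.27109e+01  1.98050e+00 -3.69886e+01  1.79000e-02
  9.10000e-03  0.00000e+00]
ee_pos [0.2795 0.5587 0.2308]
tcp_rot [-3.0729  1.5697 -1.966 ]
ft_force [0.2602 0.5295 0.1183]
wrist_torque [ 0.0008 -0.0631  0.0006]
grip_width 0.0854
0.0187
scene {'mtx': [[448.7447, 0.0, 322.2194], [0.0, 448.7447, 209.2085], [0.0, 0.0, 1.0]], 'dist': [-0.0705, 0.0, 0.0, 0.0, 0.0], 'R': [[-0.1293, 0.9916, -0.0016], [0.7979, 0.1031, -0.594], [-0.5888, -0.0781, -0.8045]], 't': [0.002, -0.4435, 1.4575]}
top {'mtx': [[416.4675, 0.0, 312.452], [0.0, 416.4675, 200.3239], [0.0, 0.0, 1.0]], 'dist': [0.0249, 0.0, 0.0, 0.0, 0.0], 'R': [[-0.0173, -0.9999, -0.0009], [-0.9979, 0.0173, -0.0628], [0.0628, -0.0002, -0.998]], 't': [0.0702, 0.5808, 0.8904]}
wrist {'mtx': [[320.1902, 0.0, 320.7644], [0.0, 320.1902, 200.69], [0.0, 0.0, 1.0]], 'dist': [-0.0588, 0.0, 0.0, 0.0, 0.0], 'T_tool_cam': [[0.0002, -0.2875, 0.9578, -0.1433], [0.0008, -0.9578, -0.2875, 0.0723], [1.0, 0.0008, 0.0001, -0.001], [0.0, 0.0, 0.0, 1.0]]}
```

View pics/scene0.png

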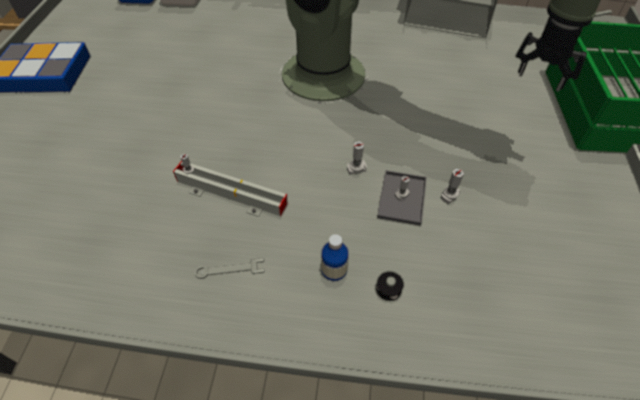

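View pics/top0.png

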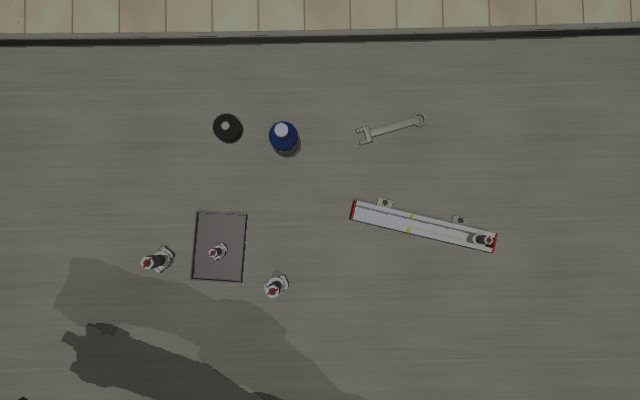

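View pics/wrist0.png

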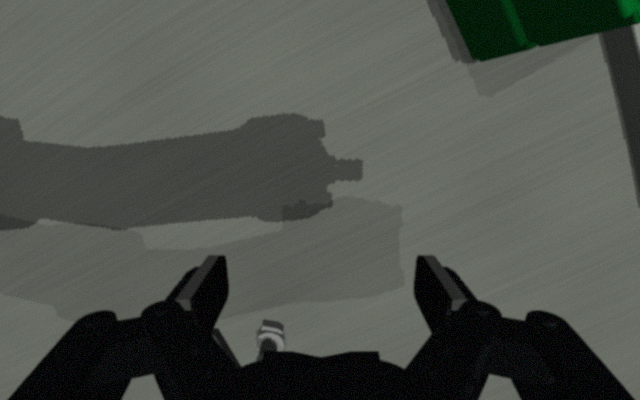

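The scene and top views agree. The smallest nut stands in the tray at top (218,250), with two larger nuts at (155,260) and (276,287). The channel runs from (353,210) to (494,243), with yellow marks at (411,216) and (407,231). Next I'll measure these from top crops.

```bash
cat > h.py <<'E'
from station import arm
import cv2,numpy as np
from scipy.spatial.transform import Rotation as Ro
def cam(n,ee=None,rot=None):
    c=arm.calibration(n); K=np.array(c["mtx"]);D=np.array(c["dist"])
    if n!="wrist": R=np.array(c["R"]);t=np.array(c["t"])
    else:
        T=np.eye(4);T[:3,:3]=Ro.from_euler('xyz',rot).as_matrix();T[:3,3]=ee
        W=np.linalg.inv(T@np.array(c["T_tool_cam"]));R=W[:3,:3];t=W[:3,3]
    return K,D,R,t
def onz(C,uv,z):
    K,D,R,t=C
    u=cv2.undistortPoints(np.array(uv,float).reshape(-1,1,2),K,D).reshape(-1,2)
    r=np.c_[u,np.ones(len(u))]@R; o=-R.T@t
    return o+r*((z-o[2])/r[:,2])[:,None]
def proj(C,X):
    K,D,R,t=C
    return cv2.projectPoints(np.array(X,float).reshape(-1,1,3),cv2.Rodrigues(R)[0],t,K,D)[0].reshape(-1,2)
def dep(C,uv,d):
    K,D,R,t=C
    u=cv2.undistortPoints(np.array(uv,float).reshape(-1,1,2),K,D).reshape(-1,2)
    z=np.array([d[int(round(v)),int(round(x))] for x,v in np.array(uv).reshape(-1,2)])
    return (np.c_[u,np.ones(len(u))]*z[:,None]-t)@R
E
python3 - <<'E'
from h import *
p=cv2.imread("pics/top0.png")
a=cv2.resize(p[235:315,130:300],None,fx=4.7,fy=4.7,interpolation=cv2.INTER_CUBIC)
b=cv2.resize(p[190:260,340:505],None,fx=4.8,fy=4.8,interpolation=cv2.INTER_CUBIC)
cv2.imwrite("pics/c1.png",a);cv2.imwrite("pics/c2.png",b)
C=cam("top");d=np.load("pics/top0.npy")
print(dep(C,[[150,263],[215,253],[272,291],[380,213],[408,223],[488,240],[280,130],[226,127]],d).round(4))
print(onz(C,[[353,210],[495,243],[411,216],[407,231]],.041).round(4))
print(onz(C,[[216,252]],.064).round(4))
E
```

```text
[[ 0.4586  0.3842  0.0905]
 [ 0.4745  0.2609  0.0688]
 [ 0.3992  0.1431  0.0918]
 [ 0.5522 -0.0889  0.0026]
 [ 0.5291 -0.15    0.0026]
 [ 0.4924 -0.2872  0.0904]
 [ 0.7123  0.1205  0.1291]
 [ 0.7413  0.2428  0.042 ]]
[[ 0.5584 -0.0256  0.041 ]
 [ 0.484  -0.3221  0.041 ]
 [ 0.5436 -0.1481  0.041 ]
 [ 0.5121 -0.1386  0.041 ]]
[[0.4762 0.2599 0.064 ]]
```

View pics/c1.png

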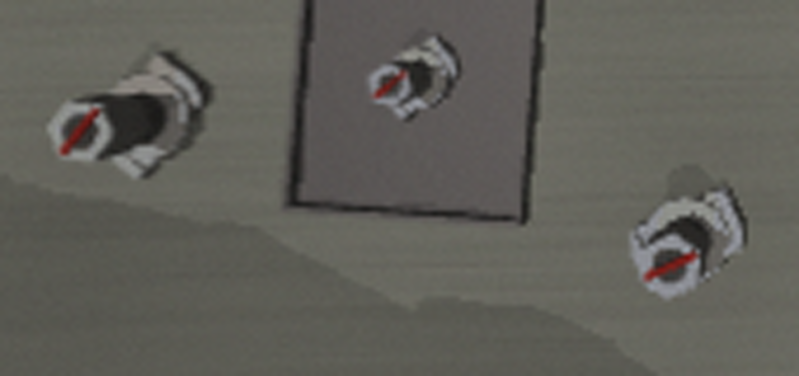

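View pics/c2.png

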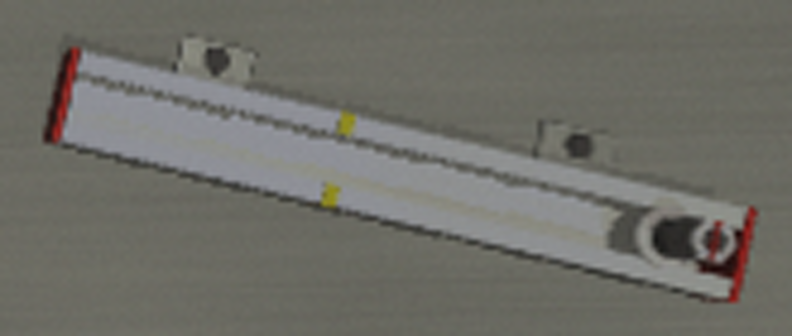

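The tray nut is the smallest: its top is at z≈0.066, against 0.09 for the other two. It is near (0.476, 0.260). The channel lies at a yaw of about 76° (the fitted nut marks its -x end), and the mark is near (0.528, -0.143). Next I'll move closer and look with the wrist camera.

Run:
```python
from h import *
s=arm.sense();R=Ro.from_euler('xyz',s["tcp_rot"]).as_matrix();print(R.round(3))
p=np.array(s["ee_pos"])
for yaw in (0,):
  print("to nut hover, tool axes", (R.T@(np.array([.476,.26,.20])-p)).round(3))
```

```text
[[-0.    -0.894  0.447]
 [-0.001  0.447  0.894]
 [-1.    -0.    -0.001]]
to nut hover, tool axes [ 0.031 -0.309 -0.179]
```

```bash
python3 -m pendant '[{"dp":[0,-0.034,-0.02],"twist":[0,0,0],"claw":1},{"dp":[0,-0.034,-0.02],"twist":[0,0,0],"claw":1},{"dp":[0,-0.034,-0.02],"twist":[0,0,0],"claw":1},{"dp":[0,-0.034,-0.02],"twist":[0,0,0],"claw":1},{"dp":[0,-0.034,-0.02],"twist":[0,0,0],"claw":1},{"dp":[0,-0.034,-0.02],"twist":[0,0,0],"claw":1},{"dp":[0,-0.034,-0.02],"twist":[0,0,0],"claw":1},{"dp":[0,-0.034,-0.02],"twist":[0,0,0],"claw":1}]' 80
python3 - <<'E'
from h import *
s=arm.sense();R=Ro.from_euler('xyz',s["tcp_rot"]).as_matrix();print(R.round(3),np.round(s["joint_positions"],3),s["t"])
print((R.T@(np.array([.476,.26,.19])-s["ee_pos"])).round(3))
E
```

```text
t: 0.82
ee_pos: [0.451, 0.2908, 0.2279]
tcp_rot: [2.012, 1.566, 3.135]
ft_force: [1.2, 0.9, 0.1]
grip_width: 0.0853
[[-0.005 -0.901  0.434]
 [ 0.     0.434  0.901]
 [-1.     0.004 -0.002]] [-0.694  0.387  0.017  1.835 -0.012  0.923  0.451] 0.8167
[ 0.038 -0.036 -0.017]
```

```bash
python3 -m pendant '[{"dp":[0.018,-0.018,-0.009],"twist":[0,0,0],"claw":1},{"dp":[0.018,-0.018,-0.009],"twist":[0,0,0],"claw":1},{"dp":[0,0,0],"twist":[0,0,0],"claw":1}]'
python3 - <<'E'
from h import *
s=arm.sense();p,d=arm.camera("wrist");cv2.imwrite("pics/w1.png",p);np.save("pics/w1.npy",d)
np.savez("pics/w1s.npz",ee=s["ee_pos"],rot=s["tcp_rot"])
C=cam("wrist",s["ee_pos"],s["tcp_rot"]); q=proj(C,[[.476,.26,.066]])[0];print(q)
x,y=q.astype(int);cv2.imwrite("pics/w1c.png",cv2.resize(p[y-70:y+70,x-80:x+80],None,fx=4,fy=4,interpolation=cv2.INTER_CUBIC));print(x-80,y-70)
E
```

```text
t: 1.07
ee_pos: [0.4814, 0.2485, 0.1916]
tcp_rot: [2.881, 1.569, -2.291]
ft_force: [0.1, -0.4, -0.7]
grip_width: 0.0853
[331.35120224 180.40710817]
251 110
```

View pics/w1.png

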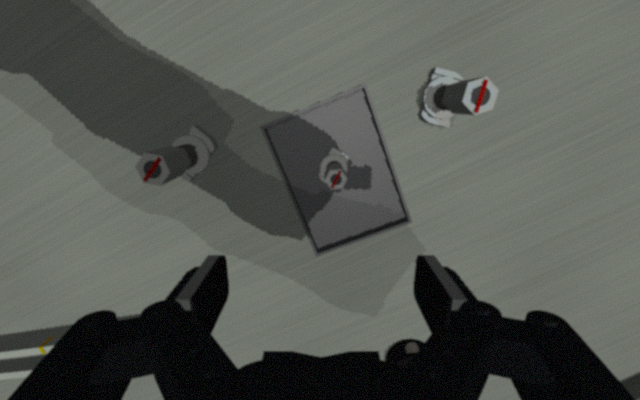

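View pics/w1c.png

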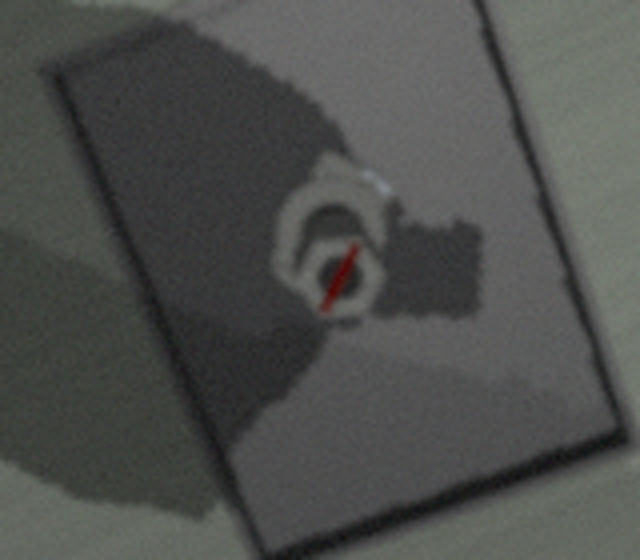

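```bash
cat > red.py <<'E'
from h import *
def red(p,box):
    x0,y0,x1,y1=box;q=p[y0:y1,x0:x1].astype(float)
    w=np.clip(q[...,2]-np.maximum(q[...,0],q[...,1])-25,0,None)
    yy,xx=np.mgrid[y0:y1,x0:x1];W=w.sum()
    c=np.array([(w*xx).sum(),(w*yy).sum()])/W
    M=np.cov(np.c_[xx.ravel(),yy.ravel()].T,aweights=w.ravel()+1e-12)
    e,v=np.linalg.eigh(M);return c,v[:,1],np.sqrt(e[::-1])
def show(C,p,box,z):
    c,v,e=red(p,box);P=onz(C,[c,c-6*v,c+6*v],z);dd=P[2]-P[1]
    print("c",c.round(1),"sd",e.round(1),"P",P[0].round(4),"yaw mod180",np.degrees(np.arctan2(dd[1],dd[0])).round(1)%180)
E
python3 - <<'E'
from red import *
z=.066
f=np.load("pics/w1s.npz");C=cam("wrist",f["ee"],f["rot"]);d=np.load("pics/w1.npy")
show(C,cv2.imread("pics/w1.png"),(315,160,355,200),z)
print("depth hex top/tray floor",dep(C,[[332,183],[341,174],[345,215],[300,150]],d).round(4))
show(cam("top"),cv2.imread("pics/top0.png"),(200,240,235,265),z)
show(cam("scene"),cv2.imread("pics/scene0.png"),(392,172,416,195),z)
E
```

```text
c [335.6 179.1] sd [4.3 0.7] P [0.4765 0.2638 0.066 ] yaw mod180 128.3
depth hex top/tray floor [[0.4781 0.2596 0.0671]
 [0.4742 0.2699 0.0679]
 [0.5315 0.2519 0.0034]
 [0.4464 0.2405 0.0049]]
c [212.  252.9] sd [2.4 0.4] P [0.4746 0.2676 0.066 ] yaw mod180 128.9
c [404.8 178.8] sd [1.  0.3] P [0.4766 0.2655 0.066 ] yaw mod180 129.2
```

```bash
python3 -m pendant '[{"dp":[0.0,0,0],"twist":[6.5,0,0],"claw":1},{"dp":[0,0,0],"twist":[6.5,0,0],"claw":1},{"dp":[0,0,0],"twist":[6.5,0,0],"claw":1},{"dp":[0,0,0],"twist":[5,0,0],"claw":1},{"dp":[0,0,0],"twist":[0,0,0],"claw":1}]'
cat > st.py <<'E'
from h import *
import sys
s=arm.sense();R=Ro.from_euler('xyz',s["tcp_rot"]).as_matrix()
print("t",round(s["t"],2),"ee",np.round(s["ee_pos"],4),"zyaw",np.degrees(np.arctan2(R[1,2],R[0,2])).round(2),"x",R[:,0].round(4),"F",np.round(s["ft_force"],1),"T",np.round(s["wrist_torque"],2),"w",round(s["grip_width"],4),"j7",round(s["joint_positions"][6],2))
if len(sys.argv)>3:
    print("dp",(R.T@(np.array([float(a) for a in sys.argv[1:4]])-s["ee_pos"])).round(4))
if len(sys.argv)>4:
    Rt=Ro.from_euler('z',float(sys.argv[4]),degrees=True).as_matrix()@np.array([[0,0,1],[0,1,0],[-1,0,0.]]) # z along x at yaw0
    zt=np.array([np.cos(np.radians(float(sys.argv[4]))),np.sin(np.radians(float(sys.argv[4]))),0]);xt=np.array([0,0,-1.]);Rt=np.c_[xt,np.cross(zt,xt),zt]
    print("twist",np.degrees(Ro.from_matrix(R.T@Rt).as_rotvec()).round(2))
E
python3 st.py .4765 .2645 .13 38.5
```

```text
t: 1.53
ee_pos: [0.479, 0.2535, 0.1935]
tcp_rot: [2.051, 1.568, 2.719]
ft_force: [0.4, 0.1, -0.8]
grip_width: 0.0851
t 1.53 ee [0.479  0.2535 0.1935] zyaw 38.28 x [-0.0026  0.0012 -1.    ] F [ 0.4  0.1 -0.8] T [0.01 0.11 0.  ] w 0.0851 j7 0.15
dp [0.0636 0.01   0.0049]
twist [-0.22 -0.08 -0.15]
```

```bash
python3 -m pendant '[{"dp":[0.03,0.005,0.0025],"twist":[0,0,0],"claw":1},{"dp":[0.033,0.005,0.0025],"twist":[-0.2,0,0],"claw":1},{"dp":[0,0,0],"twist":[0,0,0],"claw":1}]'
python3 - <<'E'
from red import *
s=arm.sense();p,d=arm.camera("wrist");cv2.imwrite("pics/w2.png",p)
C=cam("wrist",s["ee_pos"],s["tcp_rot"]); q=proj(C,[[.4765,.2645,.066]])[0];print(q)
x,y=q.astype(int);show(C,p,(x-20,y-20,x+20,y+20),.0665)
t,_=arm.camera("top");cv2.imwrite("pics/t2.png",t)
E
python3 st.py .4765 .2645 .13 38.5
```

```text
t: 1.78
ee_pos: [0.4766, 0.2685, 0.1314]
tcp_rot: [0.653, 1.565, 1.336]
ft_force: [-1.3, -0.8, -2.1]
grip_width: 0.0854
[317.31506572 218.02607495]
c [316.4 219.5] sd [5.1 0.8] P [0.4765 0.2634 0.0665] yaw mod180 128.9
t 1.88 ee [0.4786 0.2681 0.1356] zyaw 39.0 x [ 0.0047  0.007  -1.    ] F [ 0.4 -1.1  1.4] T [-0.03 -0.01 -0.03] w 0.086 j7 0.15
dp [ 0.0055 -0.0015 -0.004 ]
twist [ 0.51  0.46 -0.14]
```

View pics/w2.png

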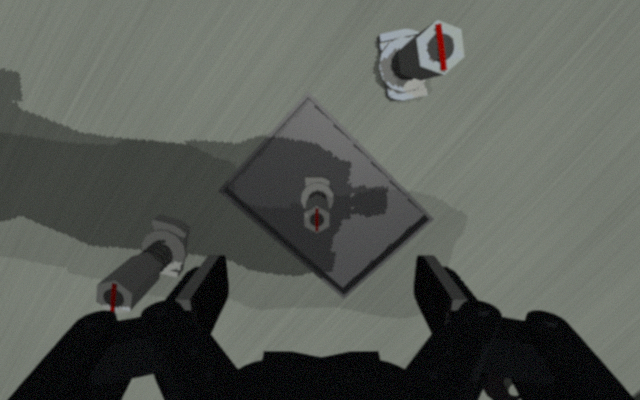

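```bash
python3 -m pendant '[{"dp":[0.02,0,0],"twist":[0,0,0],"claw":1},{"dp":[0,0,0],"twist":[0,0,0],"claw":1},{"dp":[0,0,0],"twist":[0,0,0],"claw":0.8}]' 80
python3 st.py .4765 .2635 .034 38.7
```

```text
t: 2.13
ee_pos: [0.4809, 0.269, 0.1208]
tcp_rot: [0.153, 1.557, 0.837]
ft_force: [0.8, 0.2, 1.1]
grip_width: 0.0755
t 2.13 ee [0.4809 0.269  0.1208] zyaw 39.18 x [ 0.009   0.01   -0.9999] F [0.8 0.2 1.1] T [ 0.03 -0.02  0.  ] w 0.0755 j7 0.16
dp [ 0.0867 -0.0017 -0.0081]
twist [ 0.48  0.76 -0.12]
```

```bash
python3 -m pendant '[{"dp":[0.025,-0.001,-0.003],"twist":[0.2,0.3,0],"claw":0.8},{"dp":[0.02,0,-0.003],"twist":[0.2,0.3,0],"claw":0.8},{"dp":[0.0,0,0],"twist":[0,0,0],"claw":0.8}]' 80
python3 st.py .4765 .2635 .034 38.7
```

```text
t: 2.38
ee_pos: [0.4803, 0.2661, 0.0812]
tcp_rot: [0.148, 1.56, 0.825]
ft_force: [-0.5, -0.1, -0.5]
grip_width: 0.0685
t 2.38 ee [0.4803 0.2661 0.0812] zyaw 38.82 x [ 0.0074  0.008  -0.9999] F [-0.5 -0.1 -0.5] T [-0.04  0.06 -0.04] w 0.0685 j7 0.16
dp [ 0.0472  0.0003 -0.0051]
twist [ 0.12  0.62 -0.09]
```

```bash
python3 -m pendant '[{"dp":[0.018,0,-0.003],"twist":[0,0.5,0],"claw":0.8},{"dp":[0.018,0,-0.002],"twist":[0,0.3,0],"claw":0.8},{"dp":[0.010,0,0],"twist":[0,0,0],"claw":0.8},{"dp":[0.0,0,0],"twist":[0,0,0],"claw":0.8}]' 80
python3 - <<'E'
from red import *
s=arm.sense();p,d=arm.camera("wrist");cv2.imwrite("pics/w3.png",p)
C=cam("wrist",s["ee_pos"],s["tcp_rot"]); q=proj(C,[[.4765,.2635,.0665]])[0];print(q)
x,y=q.astype(int);show(C,p,(x-25,y-25,x+25,y+25),.0665)
E
python3 st.py .4765 .2635 .034 38.7
```

```text
t: 2.72
ee_pos: [0.4804, 0.2648, 0.0415]
tcp_rot: [0.217, 1.566, 0.895]
ft_force: [0.7, -0.3, -1.1]
grip_width: 0.068
[312.91279508 280.69303451]
c [313.  281.7] sd [9.1 1.3] P [0.4768 0.2632 0.0665] yaw mod180 128.9
t 2.77 ee [0.4807 0.265  0.0424] zyaw 38.86 x [ 0.0035  0.004  -1.    ] F [-1.   0.3 -0.2] T [0.01 0.02 0.  ] w 0.0684 j7 0.17
dp [ 0.0084  0.0015 -0.0043]
twist [ 0.16  0.3  -0.05]
```

View pics/w3.png

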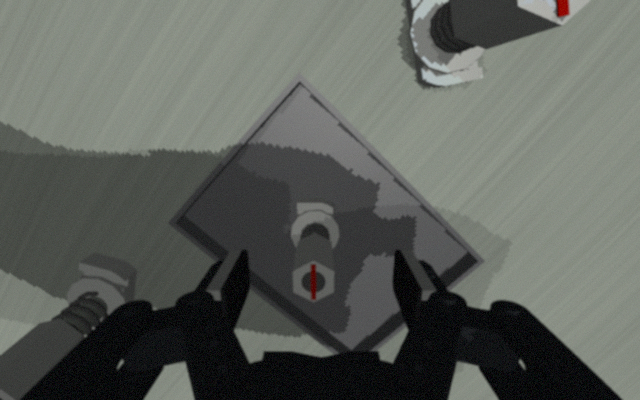

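The nut's axis (col 313) is about 4 mm left of the finger mid-line (col 320), which agrees with the computed shift of -4.3 mm in tool z. I'll correct that, go down and close.

```bash
python3 -m pendant '[{"dp":[0.005,0.0015,-0.0045],"twist":[0,0.3,0],"claw":0.8},{"dp":[0.006,0,-0.001],"twist":[0,0,0],"claw":0.7},{"dp":[0.0,0,0],"twist":[0,0,0],"claw":0.5}]' 80
python3 st.py .4765 .2635 .034 38.7
```

```text
t: 3.02
ee_pos: [0.4768, 0.2635, 0.0341]
tcp_rot: [0.134, 1.567, 0.812]
ft_force: [0.0, -0.6, -1.0]
grip_width: 0.0491
t 3.02 ee [0.4768 0.2635 0.0341] zyaw 38.86 x [ 0.0028  0.0029 -1.    ] F [ 0.  -0.6 -1. ] T [ 0.   -0.01  0.03] w 0.0491 j7 0.17
dp [ 0.0001  0.0002 -0.0002]
twist [ 0.16  0.23 -0.03]
```

```bash
python3 -m pendant '[{"dp":[0,0,0],"twist":[0,0,0],"claw":0.3},{"dp":[0,0,0],"twist":[0,0.2,0],"claw":0.22},{"dp":[0.0,0,0],"twist":[0,0,0],"claw":0.1},{"dp":[0.0,0,0],"twist":[0,0,0],"claw":0},{"dp":[0.0,0,0],"twist":[0,0,0],"claw":0},{"dp":[0.0,0,0],"twist":[0,0,0],"claw":0}]' 80
python3 st.py .4765 .2635 .034 38.7
python3 - <<'E'
from red import *
s=arm.sense();p,d=arm.camera("wrist");cv2.imwrite("pics/w4.png",p)
C=cam("wrist",s["ee_pos"],s["tcp_rot"]); q=proj(C,[[.4765,.2635,.0665]])[0];print(q)
x,y=q.astype(int);show(C,p,(x-25,y-25,x+25,y+25),.0665)
E
```

```text
t: 3.52
ee_pos: [0.4773, 0.2639, 0.0355]
tcp_rot: [0.278, 1.569, 0.957]
ft_force: [1.5, 0.1, -0.6]
grip_width: 0.0154
t 3.52 ee [0.4773 0.2639 0.0355] zyaw 38.87 x [ 9.0e-04  1.3e-03 -1.0e+00] F [ 1.5  0.1 -0.6] T [ 0.01 -0.04  0.01] w 0.0154 j7 0.17
dp [ 0.0015  0.0002 -0.0009]
twist [ 0.17  0.09 -0.03]
[319.69638689 291.23856675]
c [320.6 292.7] sd [9.4 1.3] P [0.4772 0.2632 0.0665] yaw mod180 128.6
```

View pics/w4.png

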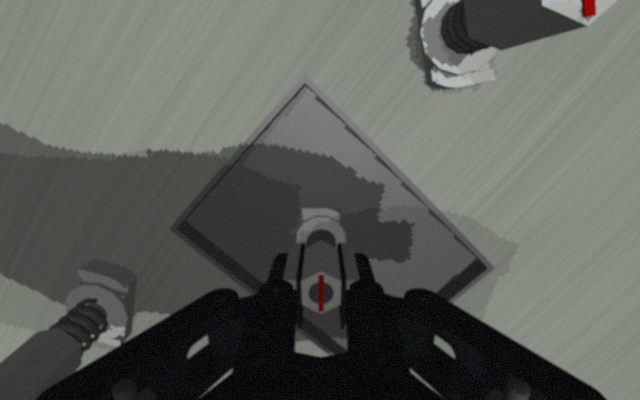

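The hexagon sits centred between the pads: the red line is at (320.6, 292.7), running along the pads. Now I'll lift it.

```bash
python3 -m pendant '[{"dp":[-0.015,0,0],"twist":[0,0,0],"claw":0},{"dp":[-0.025,0,0],"twist":[0,0,0],"claw":0},{"dp":[-0.03,0,0],"twist":[0,0,0],"claw":0},{"dp":[-0.03,0,0],"twist":[0,0,0],"claw":0},{"dp":[-0.01,0,0],"twist":[0,0,0],"claw":0}]' 80
python3 st.py .528 -.143 .15 -14.1
python3 - <<'E'
from red import *
s=arm.sense();p,d=arm.camera("wrist");cv2.imwrite("pics/w5.png",p[180:])
E
```

```text
t: 3.98
ee_pos: [0.4751, 0.2623, 0.1462]
tcp_rot: [2.987, 1.564, -2.617]
ft_force: [-0.2, 1.2, -0.3]
grip_width: 0.0157
t 3.98 ee [0.4751 0.2623 0.1462] zyaw 38.87 x [-0.0056 -0.0033 -1.    ] F [-0.2  1.2 -0.3] T [ 0.   -0.05 -0.01] w 0.0157 j7 0.15
dp [-0.0028 -0.3488 -0.2132]
twist [52.97 -0.37  0.12]
```

View pics/w5.png

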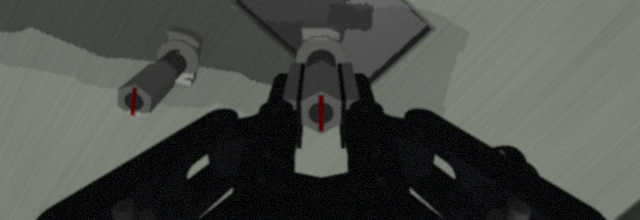

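```bash
python3 -m pendant '[{"dp":[0,-0.016,-0.01],"twist":[0,0,0],"claw":0},{"dp":[0,-0.026,-0.016],"twist":[0,0,0],"claw":0},{"dp":[0,-0.028,-0.017],"twist":[0,0,0],"claw":0},{"dp":[0,-0.028,-0.017],"twist":[0,0,0],"claw":0},{"dp":[0,-0.028,-0.017],"twist":[0,0,0],"claw":0},{"dp":[0,-0.028,-0.017],"twist":[0,0,0],"claw":0},{"dp":[0,-0.028,-0.017],"twist":[0,0,0],"claw":0},{"dp":[0,-0.028,-0.017],"twist":[0,0,0],"claw":0}]' 80
python3 st.py .528 -.143 .15 -14.1
```

```text
t: 4.7
ee_pos: [0.5068, 0.0177, 0.1423]
tcp_rot: [2.323, 1.564, 3.016]
ft_force: [2.1, 0.7, -1.2]
grip_width: 0.0161
t 4.7 ee [0.5068 0.0177 0.1423] zyaw 39.69 x [-6.8e-03  9.0e-04 -1.0e+00] F [ 2.1  0.7 -1.2] T [ 0.02 -0.04  0.04] w 0.0161 j7 0.63
dp [-0.008  -0.1372 -0.0864]
twist [53.79 -0.38 -0.14]
```

```bash
python3 -m pendant '[{"dp":[-0.004,0,0],"twist":[5,0,0],"claw":0},{"dp":[0,0,0],"twist":[7,0,0],"claw":0},{"dp":[0,0,0],"twist":[7,0,0],"claw":0},{"dp":[0,0,0],"twist":[7,0,0],"claw":0},{"dp":[0,0,0],"twist":[7,0,0],"claw":0},{"dp":[0,0,0],"twist":[7,0,0],"claw":0},{"dp":[0,0,0],"twist":[7,0,0],"claw":0},{"dp":[0,0,0],"twist":[4,0,0],"claw":0}]' 80
python3 st.py .528 -.143 .15 -14.1
```

```text
t: 5.37
ee_pos: [0.5045, 0.0051, 0.1403]
tcp_rot: [-2.586, 1.557, -2.814]
ft_force: [-0.3, -0.8, -1.9]
grip_width: 0.0159
t 5.37 ee [0.5045 0.0051 0.1403] zyaw -13.04 x [-0.0129 -0.0044 -0.9999] F [-0.3 -0.8 -1.9] T [ 0.06 -0.03  0.03] w 0.0159 j7 -0.09
dp [-0.0094 -0.1391  0.0562]
twist [ 1.06 -0.66  0.42]
```

```bash
python3 -m pendant '[{"dp":[-0.003,-0.015,0.01],"twist":[0.5,-0.3,0.2],"claw":0},{"dp":[-0.003,-0.025,0.016],"twist":[0.3,-0.3,0.2],"claw":0},{"dp":[-0.002,-0.03,0.02],"twist":[0,0,0],"claw":0},{"dp":[0,-0.01,0.005],"twist":[0,0,0],"claw":0},{"dp":[0,0,0],"twist":[0,0,0],"claw":0},{"dp":[0,0,0],"twist":[0,0,0],"claw":0}]' 80
python3 - <<'E'
from red import *
s=arm.sense();p,d=arm.camera("wrist");cv2.imwrite("pics/w6.png",p);np.save("pics/w6.npy",d)
np.savez("pics/w6s.npz",ee=s["ee_pos"],rot=s["tcp_rot"])
E
python3 st.py .528 -.143 .15 -14.1
```

```text
t: 5.87
ee_pos: [0.5341, -0.0868, 0.1432]
tcp_rot: [-2.572, 1.563, -2.817]
ft_force: [-0.1, -0.4, -0.9]
grip_width: 0.0156
t 5.92 ee [ 0.5339 -0.0865  0.1432] zyaw -14.01 x [-0.0073 -0.0023 -1.    ] F [-1.1 -0.3 -1.9] T [ 0.04 -0.03  0.  ] w 0.0154 j7 0.07
dp [-0.0067 -0.0563  0.0079]
twist [ 0.09 -0.37  0.23]
```

View pics/w6.png

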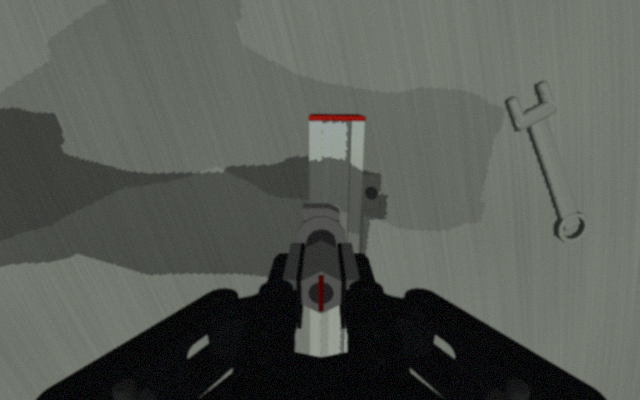

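The wrist camera looks towards tool +y, so the mark is hidden behind the gripper. I'll move past it along the channel so the mark and slot show ahead of the nut.

```bash
python3 -m pendant '[{"dp":[-0.003,-0.02,0.002],"twist":[0,-0.3,0.2],"claw":0},{"dp":[-0.003,-0.03,0.002],"twist":[0,-0.1,0],"claw":0},{"dp":[-0.002,-0.03,0.001],"twist":[0,0,0],"claw":0},{"dp":[0,-0.025,0.0],"twist":[0,0,0],"claw":0},{"dp":[0,0,0],"twist":[0,0,0],"claw":0},{"dp":[0,0,0],"twist":[0,0,0],"claw":0},{"dp":[0,0,0],"twist":[0,0,0],"claw":0}]' 80
python3 - <<'E'
from red import *
s=arm.sense();p,d=arm.camera("wrist");cv2.imwrite("pics/w7.png",p);np.save("pics/w7.npy",d)
np.savez("pics/w7s.npz",ee=s["ee_pos"],rot=s["tcp_rot"])
cv2.imwrite("pics/w7c.png",cv2.resize(p[80:320,240:420],None,fx=2.5*1.3,fy=2.5,interpolation=cv2.INTER_CUBIC))
E
python3 st.py .528 -.143 .15 -14.1
```

```text
t: 6.5
ee_pos: [0.5121, -0.1838, 0.1487]
tcp_rot: [2.699, 1.567, 2.466]
ft_force: [-0.2, -0.2, -2.1]
grip_width: 0.0158
t 6.55 ee [ 0.5123 -0.1832  0.1487] zyaw -13.31 x [-0.0033  0.003  -1.    ] F [ 0.3  0.4 -1.3] T [ 0.04 -0.07  0.02] w 0.0157 j7 0.27
dp [-0.0013  0.0427  0.006 ]
twist [ 0.78 -0.22 -0.12]
```

View pics/w7.png

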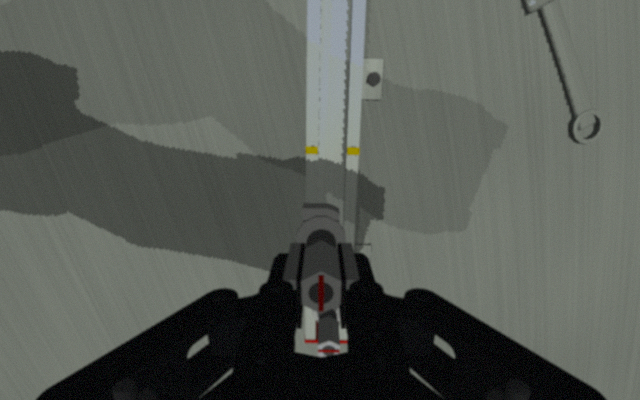

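View pics/w7c.png

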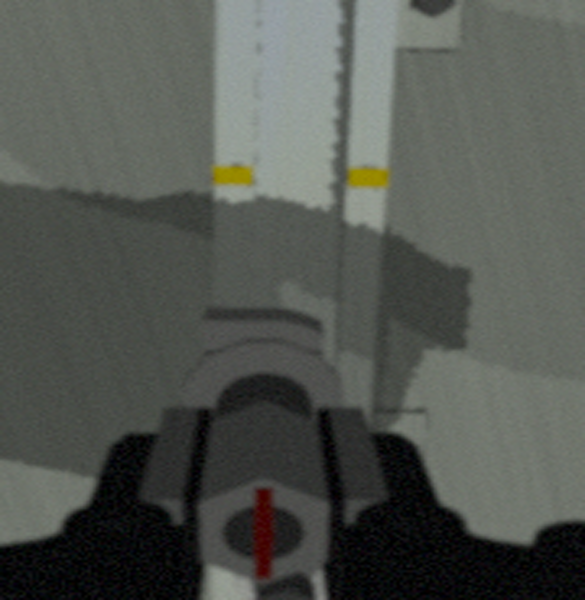

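```bash
cat > mk.py <<'E'
from red import *
def chan(p,C,rows,x0,x1,zt=.041):
    g=cv2.GaussianBlur(p,(3,3),0).astype(float)
    y=np.minimum(g[...,1],g[...,2])-g[...,0]-40
    L=[]
    m=(y>0).astype(np.uint8);n,l,st,ce=cv2.connectedComponentsWithStats(m)
    for i in range(1,n):
        if st[i,4]>20:
            X=onz(C,[ce[i]],zt)[0];print("yellow",ce[i].round(1),st[i],X.round(4));L.append(X)
    if len(L)==2: print("mid",((L[0]+L[1])/2).round(4), "width", np.linalg.norm(L[0]-L[1]).round(4))
    return L
if __name__=="__main__":
    f=np.load("pics/w7s.npz");C=cam("wrist",f["ee"],f["rot"]);p=cv2.imread("pics/w7.png")
    chan(p,C,None,0,0)
    chan(cv2.imread("pics/top0.png"),cam("top"),None,0,0)
    chan(cv2.imread("pics/scene0.png"),cam("scene"),None,0,0)
    g=p.astype(int).sum(2)
    for r in (10,40,60,100,120,140,150): print(r,g[r,296:375:1].tolist() if r in(10,140) else '')
    show(C,p,(300,272,340,315),.1487+.0335)
E
python3 mk.py
```

```text
yellow [311.1 149.5] [305 146  13   8 101] [ 0.5139 -0.1445  0.041 ]
yellow [352.9 150.5] [347 147  13   8 103] [ 0.5457 -0.1528  0.041 ]
mid [ 0.5298 -0.1486  0.041 ] width 0.0328
yellow [40.  50.6] [ 26  44  28  14 281] [ 0.0279 -0.9791  0.041 ]
yellow [ 6.9 66.8] [  0  60  18  16 210] [ 0.1247 -1.0504  0.041 ]
mid [ 0.0763 -1.0147  0.041 ] width 0.1202
10 [348, 336, 344, 336, 344, 334, 346, 342, 342, 352, 375, 423, 466, 462, 473, 464, 465, 472, 470, 466, 475, 475, 462, 452, 416, 410, 435, 451, 448, 465, 469, 456, 457, 452, 463, 467, 464, 464, 458, 463, 460, 471, 465, 469, 461, 468, 472, 459, 469, 464, 423, 388, 345, 327, 302, 335, 395, 451, 463, 471, 468, 460, 467, 463, 471, 464, 467, 459, 455, 413, 337, 302, 293, 302, 301, 324, 322, 322, 335]
40 
60 
100 
120 
140 [303, 311, 307, 297, 296, 301, 291, 298, 298, 330, 394, 441, 450, 450, 455, 465, 459, 448, 460, 453, 458, 449, 444, 443, 462, 456, 462, 455, 453, 454, 460, 454, 452, 452, 450, 455, 454, 453, 451, 450, 461, 452, 456, 453, 464, 441, 397, 313, 258, 243, 292, 400, 448, 458, 452, 450, 457, 461, 457, 455, 459, 452, 449, 376, 331, 314, 291, 298, 301, 287, 311, 304, 301, 300, 317, 311, 304, 314, 303]
150 
c [320.6 292.9] sd [9.3 1.3] P [ 0.5133 -0.1829  0.1822] yaw mod180 76.5
```

```bash
python3 - <<'E'
from red import *
f=np.load("pics/w7s.npz");C=cam("wrist",f["ee"],f["rot"]);d=np.load("pics/w7.npy")
print(f["ee"],"cam",-C[2].T@C[3])
P=onz(C,[[306.3,140.5],[359.4,140.5],[307.3,10.5],[366.3,10.5]],.041);print(P.round(4));
for a,b in((0,1),(2,3)):print((P[a]+P[b])/2,np.linalg.norm(P[a]-P[b]))
a=P[2]+P[3]-P[0]-P[1];print(np.degrees(np.arctan2(a[1],a[0])), [np.degrees(np.arctan2(*(P[j]-P[i])[[1,0]])) for i,j in((0,2),(1,3))])
uv=[[311,130],[353,130],[330,130],[311,100],[353,60],[311,40]]
print(dep(C,uv,d).round(4))
E
python3 - <<'E'
from red import *
import cv2
p=cv2.imread("pics/top0.png").astype(float)
y=np.minimum(p[...,1],p[...,2])-p[...,0]
y=np.clip(y-25,0,None)
C=cam("top")
for b in((405,210,418,221),(401,225,414,236)):
    q=y[b[1]:b[3],b[0]:b[2]];yy,xx=np.mgrid[b[1]:b[3],b[0]:b[2]];c=[(q*xx).sum()/q.sum(),(q*yy).sum()/q.sum()];print(c,onz(C,[c],.041).round(4))
p=cv2.imread("pics/scene0.png").astype(float);y=np.clip(np.minimum(p[...,1],p[...,2])-p[...,0]-25,0,None);C=cam("scene")
for b in((236,177,247,185),(230,186,241,195)):
    q=y[b[1]:b[3],b[0]:b[2]];yy,xx=np.mgrid[b[1]:b[3],b[0]:b[2]];c=[(q*xx).sum()/q.sum(),(q*yy).sum()/q.sum()];print(c,onz(C,[c],.041).round(4))
E
```

```text
[ 0.51212468 -0.18377212  0.14871872] cam [ 0.53012877 -0.11407473  0.29216359]
[[ 0.512  -0.1368  0.041 ]
 [ 0.5522 -0.1463  0.041 ]
 [ 0.5348 -0.0479  0.041 ]
 [ 0.5755 -0.0574  0.041 ]]
[ 0.53209555 -0.14156804  0.041     ] 0.04125588427250535
[ 0.55517223 -0.05263881  0.041     ] 0.04180926294353264
75.45289234571109 [np.float64(75.62515536462668), np.float64(75.28072857744519)]
[[ 0.5175 -0.1299  0.0406]
 [ 0.5489 -0.1372  0.0417]
 [ 0.532  -0.1362  0.0026]
 [ 0.5228 -0.1083  0.0414]
 [ 0.5593 -0.0879  0.042 ]
 [ 0.5327 -0.0675  0.0409]]
[np.float64(411.76277372262774), np.float64(215.22384428223845)] [[ 0.5452 -0.1498  0.041 ]]
[np.float64(408.3590643274854), np.float64(230.35555555555555)] [[ 0.5134 -0.1415  0.041 ]]
[np.float64(240.97091722595079), np.float64(180.68456375838926)] [[ 0.5143 -0.1423  0.041 ]]
[np.float64(234.68372093023257), np.float64(190.47596899224806)] [[ 0.5473 -0.1503  0.041 ]]
```

The mark is about (0.530, -0.147) by all three cameras, and the channel yaw is about 75.5°. The measured channel width of 41.3 mm and top height of 0.041 check out. I'll move over the mark and level up.

```bash
python3 st.py .530 -.147 .088 -14.5; python3 -m pendant '[{"dp":[0.01,0.015,0.003],"twist":[0.5,-0.2,-0.1],"claw":0},{"dp":[0.015,0.015,0.003],"twist":[0.5,0,0],"claw":0},{"dp":[0.015,0.005,0.002],"twist":[0,0,0],"claw":0},{"dp":[0.01,0,0],"twist":[0,0,0],"claw":0},{"dp":[0,0,0],"twist":[0,0,0],"claw":0},{"dp":[0,0,0],"twist":[0,0,0],"claw":0}]' 80
python3 st.py .530 -.147 .082 -14.5
```

```text
t 6.55 ee [ 0.5123 -0.1832  0.1487] zyaw -13.31 x [-0.0033  0.003  -1.    ] F [ 0.3  0.4 -1.3] T [ 0.04 -0.07  0.02] w 0.0157 j7 0.27
dp [0.0607 0.0392 0.0091]
twist [ 1.18 -0.22 -0.12]
t: 7.05
ee_pos: [0.5303, -0.1428, 0.0967]
tcp_rot: [1.599, 1.569, 1.357]
ft_force: [0.4, -1.0, -1.5]
grip_width: 0.0157
t 7.05 ee [ 0.5303 -0.1428  0.0967] zyaw -13.88 x [ 5.0e-04  2.1e-03 -1.0e+00] F [ 0.4 -1.  -1.5] T [-0.01  0.03 -0.02] w 0.0157 j7 0.22
dp [ 0.0147 -0.0042  0.0008]
twist [ 0.62 -0.   -0.12]
```

```bash
python3 -m pendant '[{"dp":[0.007,-0.003,0.0005],"twist":[0.4,0,-0.1],"claw":0},{"dp":[0.005,-0.001,0.0],"twist":[0.2,0,0],"claw":0},{"dp":[0,0,0],"twist":[0,0,0],"claw":0},{"dp":[0,0,0],"twist":[0,0,0],"claw":0}]' 80
python3 st.py .530 -.147 .082 -14.5
python3 - <<'E'
from red import *
s=arm.sense();p,d=arm.camera("wrist");cv2.imwrite("pics/w8.png",p);np.save("pics/w8.npy",d)
np.savez("pics/w8s.npz",ee=s["ee_pos"],rot=s["tcp_rot"])
cv2.imwrite("pics/w8c.png",cv2.resize(p[120:320,230:410],None,fx=4,fy=3,interpolation=cv2.INTER_CUBIC))
t,_=arm.camera("top");cv2.imwrite("pics/t8.png",cv2.resize(t[180:260,340:500],None,fx=5,fy=5,interpolation=cv2.INTER_CUBIC))
E
```

```text
t: 7.38
ee_pos: [0.5299, -0.1481, 0.0851]
tcp_rot: [0.016, 1.569, -0.239]
ft_force: [-0.2, -0.1, -0.3]
grip_width: 0.0157
t 7.38 ee [ 0.5299 -0.1481  0.0851] zyaw -14.59 x [ 1.5e-03 -4.0e-04 -1.0e+00] F [-0.2 -0.1 -0.3] T [-0.06 -0.05 -0.02] w 0.0157 j7 0.22
dp [ 0.0031  0.0011 -0.0002]
twist [-0.09  0.09 -0.  ]
```

View pics/w8c.png

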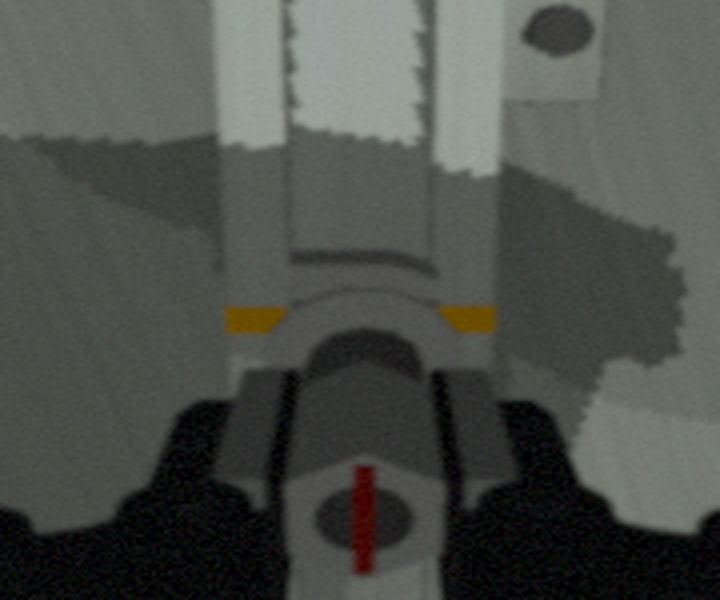

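View pics/t8.png

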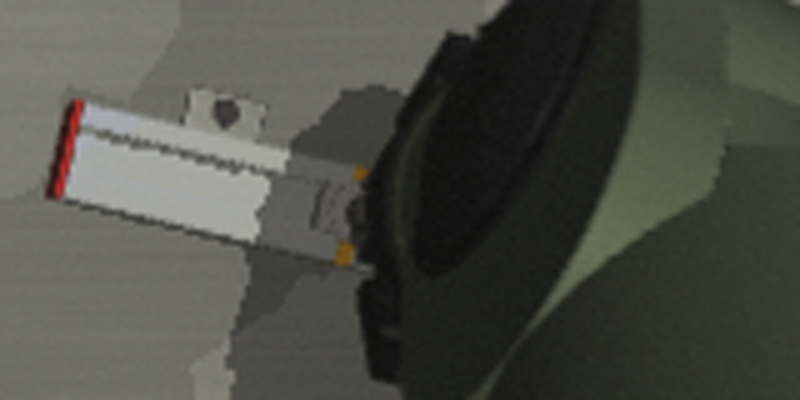

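Run:
```python
from mk import *
f=np.load("pics/w8s.npz");C=cam("wrist",f["ee"],f["rot"]);p=cv2.imread("pics/w8.png")
L=chan(p,C,None,0,0)
g=cv2.GaussianBlur(p,(1,5),0).astype(float).sum(2)
def edge(r,a,b):
    q=g[r,a:b+1];h=(q[:3].mean()+q[-3:].mean())/2
    for i in range(2,len(q)-1):
        if (q[i]-h)*(q[i+1]-h)<=0 : return a+i+(h-q[i])/(q[i+1]-q[i])
for r in (100,110,120,130,140,150,160):
    l,rr=edge(r,276,290),edge(r,349,363)
    P=onz(C,[[l,r],[rr,r]],.041);print(r,round(l,2),round(rr,2),((P[0]+P[1])/2).round(4),np.linalg.norm(P[0]-P[1]).round(4))
show(C,p,(300,272,340,315),f["ee"][2]+.0315)
print(f["ee"])
```

```text
yellow [292.9 226.3] [287 223  14   8 101] [ 0.5136 -0.1449  0.041 ]
yellow [347.4 225.7] [341 222  13   9 102] [ 0.5468 -0.1531  0.041 ]
mid [ 0.5302 -0.149   0.041 ] width 0.0342
100 282.31 356.27 [ 0.5487 -0.0756  0.041 ] 0.0416
110 282.63 355.94 [ 0.5474 -0.0809  0.041 ] 0.0415
120 282.9 355.66 [ 0.546  -0.0863  0.041 ] 0.0415
130 283.31 359.65 [ 0.5458 -0.092   0.041 ] 0.0439
140 283.45 355.48 [ 0.5432 -0.0973  0.041 ] 0.0418
150 283.9 355.04 [ 0.5417 -0.1029  0.041 ] 0.0416
160 284.26 354.52 [ 0.5402 -0.1086  0.041 ] 0.0414
c [320.6 292.7] sd [9.4 1.3] P [ 0.5306 -0.1483  0.1166] yaw mod180 75.0
[ 0.52987663 -0.14813398  0.0851106 ]
```

The offsets seen in the wrist camera are small: nut vs slot +0.4 mm laterally, 0.8 mm along, and yaw within 0.3°. I'll lower gently and watch the force.

```bash
python3 -m pendant '[{"dp":[0.005,-0.0005,-0.0004],"twist":[0,0.1,0],"claw":0},{"dp":[0.004,0,0],"twist":[0,0,0],"claw":0},{"dp":[0,0,0],"twist":[0,0,0],"claw":0}]' 80
python3 st.py .5297 -.1483 .070 -14.5
python3 -m pendant '[{"dp":[0.002,0,0],"twist":[0,0,0],"claw":0},{"dp":[0.002,0,0],"twist":[0,0,0],"claw":0},{"dp":[0.0,0,0],"twist":[0,0,0],"claw":0}]' 80
python3 st.py .5297 -.1483 .065 -14.5
```

```text
t: 7.73
ee_pos: [0.5298, -0.1487, 0.0761]
tcp_rot: [0.321, 1.57, 0.066]
ft_force: [0.1, -1.0, -1.6]
grip_width: 0.0156
t 7.73 ee [ 0.5298 -0.1487  0.0761] zyaw -14.59 x [ 1.2e-03  1.0e-04 -1.0e+00] F [ 0.1 -1.  -1.6] T [0.02 0.03 0.06] w 0.0156 j7 0.23
dp [ 0.0061  0.0003 -0.0002]
twist [-0.09  0.06 -0.02]
t: 7.98
ee_pos: [0.5297, -0.1487, 0.0715]
tcp_rot: [0.457, 1.57, 0.202]
ft_force: [0.1, 0.5, -1.4]
grip_width: 0.0157
t 7.98 ee [ 0.5297 -0.1487  0.0715] zyaw -14.59 x [ 8.e-04  2.e-04 -1.e+00] F [ 0.1  0.5 -1.4] T [-0.   -0.03 -0.  ] w 0.0157 j7 0.23
dp [ 0.0065  0.0004 -0.0001]
twist [-0.09  0.04 -0.02]
```

```bash
python3 -m pendant '[{"dp":[0.002,0,0],"twist":[0,0,0],"claw":0},{"dp":[0.002,0,0],"twist":[0,0,0],"claw":0},{"dp":[0.0,0,0],"twist":[0,0,0],"claw":0}]' 80
python3 st.py .5297 -.1483 .065 -14.5
python3 - <<'E'
from red import *
p,d=arm.camera("wrist");cv2.imwrite("pics/w9c.png",cv2.resize(p[150:310,250:390],None,fx=4.5,fy=3.7,interpolation=cv2.INTER_CUBIC))
E
```

```text
t: 8.23
ee_pos: [0.5297, -0.1486, 0.0671]
tcp_rot: [0.444, 1.57, 0.19]
ft_force: [0.0, -0.4, -1.5]
grip_width: 0.0154
t 8.23 ee [ 0.5297 -0.1486  0.0671] zyaw -14.59 x [ 9.e-04  2.e-04 -1.e+00] F [ 0.  -0.4 -1.5] T [-0.    0.04 -0.02] w 0.0154 j7 0.23
dp [ 0.0021  0.0003 -0.0001]
twist [-0.09  0.05 -0.02]
```

View pics/w9c.png

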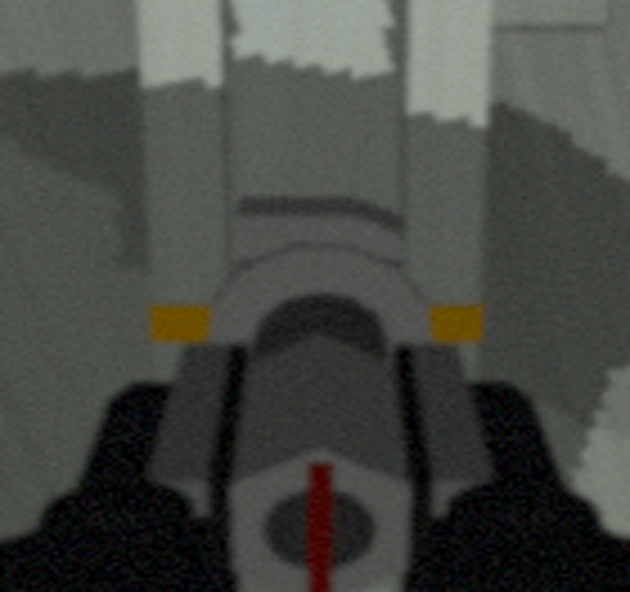

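The foot front (cols 238–402) is inside the slot (228–405), and there's no contact force. I'll continue.

```bash
python3 -m pendant '[{"dp":[0.0015,0,0],"twist":[0,0,0],"claw":0},{"dp":[0.0015,0,0],"twist":[0,0,0],"claw":0}]' 80
python3 -m pendant '[{"dp":[0.001,0,0],"twist":[0,0,0],"claw":0}]' 80
python3 -m pendant '[{"dp":[0.001,0,0],"twist":[0,0,0],"claw":0}]' 80
python3 st.py .5297 -.1483 .065 -14.5
```

```text
t: 8.45
ee_pos: [0.5299, -0.1487, 0.0643]
tcp_rot: [0.271, 1.569, 0.016]
ft_force: [0.6, 0.2, -2.3]
grip_width: 0.0155
t: 8.53
ee_pos: [0.53, -0.1487, 0.0632]
tcp_rot: [0.286, 1.569, 0.031]
ft_force: [-0.3, -0.0, -0.1]
grip_width: 0.0158
t: 8.62
ee_pos: [0.53, -0.1487, 0.0623]
tcp_rot: [0.336, 1.569, 0.082]
ft_force: [-3.0, 1.2, 10.9]
grip_width: 0.0156
t 8.62 ee [ 0.53   -0.1487  0.0623] zyaw -14.59 x [ 1.6e-03  1.0e-04 -1.0e+00] F [-3.   1.2 10.9] T [ 0.24  0.74 -0.01] w 0.0156 j7 0.24
dp [-0.0027  0.0003 -0.0004]
twist [-0.09  0.09 -0.03]
```

```bash
python3 -m pendant '[{"dp":[0.0,0,0],"twist":[0,0,0],"claw":0}]' 80
python3 -m pendant '[{"dp":[0.0015,0,0],"twist":[0,0,0],"claw":0}]' 80
python3 -m pendant '[{"dp":[0.001,0,0],"twist":[0,0,0],"claw":0}]' 80
python3 st.py .5297 -.1483 .065 -14.5
```

```text
t: 8.7
ee_pos: [0.53, -0.1487, 0.0625]
tcp_rot: [0.458, 1.569, 0.203]
ft_force: [-4.4, 0.5, 10.3]
grip_width: 0.0158
t: 8.78
ee_pos: [0.53, -0.1487, 0.0615]
tcp_rot: [0.56, 1.569, 0.305]
ft_force: [-4.4, 1.5, 12.5]
grip_width: 0.0157
t: 8.87
ee_pos: [0.53, -0.1488, 0.0609]
tcp_rot: [0.622, 1.569, 0.367]
ft_force: [-4.3, 0.9, 13.7]
grip_width: 0.0154
t 8.87 ee [ 0.53   -0.1488  0.0609] zyaw -14.61 x [ 2.1e-03  8.0e-04 -1.0e+00] F [-4.3  0.9 13.7] T [0.43 1.02 0.03] w 0.0154 j7 0.24
dp [-0.0041  0.0004 -0.0004]
twist [-0.11  0.1  -0.07]
```

There's a side force of -4.4 N in x, so the foot is rubbing the far slot edge. I'll shift it a few tenths of a mm to relieve it.

```bash
python3 -m pendant '[{"dp":[0.0,0,-0.0005],"twist":[0,0.1,0],"claw":0}]' 80
python3 -m pendant '[{"dp":[0.0,0,-0.0003],"twist":[0,0,0],"claw":0}]' 80
python3 st.py .5297 -.1483 .065 -14.5
```

```text
t: 8.95
ee_pos: [0.5299, -0.1487, 0.0614]
tcp_rot: [0.995, 1.569, 0.74]
ft_force: [0.7, 0.2, 12.8]
grip_width: 0.0155
t: 9.03
ee_pos: [0.53, -0.1487, 0.0619]
tcp_rot: [0.828, 1.568, 0.572]
ft_force: [-2.4, 0.3, 11.3]
grip_width: 0.0157
t 9.03 ee [ 0.53   -0.1487  0.0619] zyaw -14.62 x [ 0.0021  0.0014 -1.    ] F [-2.4  0.3 11.3] T [0.26 0.55 0.02] w 0.0157 j7 0.24
dp [-0.0031  0.0003 -0.0004]
twist [-0.12  0.1  -0.11]
```

```bash
python3 -m pendant '[{"dp":[0.002,0,-0.0003],"twist":[0,0.1,0],"claw":0},{"dp":[0.0015,0,-0.0003],"twist":[0,0,0],"claw":0}]' 80
python3 -m pendant '[{"dp":[0.0015,0,0],"twist":[0,0,0],"claw":0},{"dp":[0.0015,0,0],"twist":[0,0,0],"claw":0}]' 80
python3 st.py .5297 -.1483 .0558 -14.5
```

```text
t: 9.2
ee_pos: [0.53, -0.1487, 0.0598]
tcp_rot: [1.014, 1.568, 0.759]
ft_force: [-4.4, 0.7, 14.9]
grip_width: 0.0156
t: 9.37
ee_pos: [0.53, -0.1488, 0.058]
tcp_rot: [1.014, 1.567, 0.758]
ft_force: [-5.0, 2.4, 18.1]
grip_width: 0.0158
t 9.37 ee [ 0.53   -0.1488  0.058 ] zyaw -14.64 x [ 0.0028  0.0027 -1.    ] F [-5.   2.4 18.1] T [0.5  1.3  0.01] w 0.0158 j7 0.24
dp [ 0.0022  0.0004 -0.0004]
twist [-0.14  0.12 -0.19]
```

```bash
python3 -m pendant '[{"dp":[0.0015,0,-0.0004],"twist":[0,0.15,-0.2],"claw":0}]' 80
python3 -m pendant '[{"dp":[0.0012,0,-0.0004],"twist":[0,0.1,-0.1],"claw":0}]' 80
python3 st.py .5297 -.1483 .0558 -14.5
```

```text
t: 9.45
ee_pos: [0.53, -0.1487, 0.0573]
tcp_rot: [0.744, 1.57, 0.488]
ft_force: [-1.9, 2.1, 17.0]
grip_width: 0.0156
t: 9.53
ee_pos: [0.5301, -0.1487, 0.0568]
tcp_rot: [-1.845, 1.57, -2.101]
ft_force: [-3.7, 2.5, 19.2]
grip_width: 0.016
t 9.53 ee [ 0.5301 -0.1487  0.0568] zyaw -14.66 x [-5.e-04 -8.e-04 -1.e+00] F [-3.7  2.5 19.2] T [0.48 0.81 0.05] w 0.016 j7 0.24
dp [ 0.001   0.0003 -0.0005]
twist [-0.16 -0.02  0.05]
```

```bash
python3 -m pendant '[{"dp":[0.0013,0,-0.0005],"twist":[0,0,0],"claw":0}]' 80
python3 -m pendant '[{"dp":[0.0011,0,-0.0004],"twist":[0,0,0],"claw":0}]' 80
python3 st.py .5297 -.1483 .0558 -14.5
```

```text
t: 9.62
ee_pos: [0.5301, -0.1487, 0.0564]
tcp_rot: [-0.741, 1.57, -0.997]
ft_force: [-3.9, 1.0, 20.3]
grip_width: 0.0158
t: 9.7
ee_pos: [0.5301, -0.1487, 0.0561]
tcp_rot: [-0.159, 1.569, -0.415]
ft_force: [-5.3, 1.7, 19.0]
grip_width: 0.0156
t 9.7 ee [ 0.5301 -0.1487  0.0561] zyaw -14.68 x [ 1.8e-03 -8.0e-04 -1.0e+00] F [-5.3  1.7 19. ] T [0.39 1.1  0.05] w 0.0156 j7 0.24
dp [ 0.0003  0.0003 -0.0005]
twist [-0.18  0.11  0.02]
```

```bash
python3 -m pendant '[{"dp":[0.0011,0,-0.0005],"twist":[0,0.1,0],"claw":0}]' 80
python3 -m pendant '[{"dp":[0.0009,0,-0.0003],"twist":[3,0,0],"claw":0}]' 80
python3 -m pendant '[{"dp":[0.0009,0,0],"twist":[4,0,0],"claw":0}]' 80
python3 st.py .5297 -.1483 .0557 -104.5
```

```text
t: 9.78
ee_pos: [0.5301, -0.1487, 0.0559]
tcp_rot: [0.05, 1.569, -0.207]
ft_force: [-3.6, 2.5, 20.7]
grip_width: 0.0154
t: 9.87
ee_pos: [0.5301, -0.1488, 0.056]
tcp_rot: [0.341, 1.568, 0.034]
ft_force: [-4.7, 2.1, 20.1]
grip_width: 0.0155
t: 9.95
ee_pos: [0.5304, -0.1488, 0.056]
tcp_rot: [0.553, 1.567, 0.173]
ft_force: [-5.9, 2.4, 20.3]
grip_width: 0.0159
t 9.95 ee [ 0.5304 -0.1488  0.056 ] zyaw -21.75 x [ 3.5e-03  6.0e-04 -1.0e+00] F [-5.9  2.4 20.3] T [0.57 1.34 0.02] w 0.0159 j7 0.15
dp [ 0.0003  0.0002 -0.0008]
twist [ 8.275e+01  6.000e-02 -2.100e-01]
```

```bash
cat >> st.py <<'E'
print("tiltfix",np.degrees(R.T@np.cross(R[:,0],[0,0,-1])).round(2),"F tool",(R.T@s["ft_force"]).round(1))
E
python3 -m pendant '[{"dp":[0.001,0,-0.0006],"twist":[5,0.2,0],"claw":0}]' 80
python3 -m pendant '[{"dp":[0.001,0,-0.0004],"twist":[6,0,0],"claw":0}]' 80
python3 st.py .5297 -.1483 .0557 -104.5
```

```text
t: 10.03
ee_pos: [0.5304, -0.1488, 0.056]
tcp_rot: [1.292, 1.568, 0.822]
ft_force: [-2.5, 1.7, 20.6]
grip_width: 0.0156
t: 10.12
ee_pos: [0.5307, -0.1488, 0.056]
tcp_rot: [1.205, 1.566, 0.627]
ft_force: [-4.8, 2.0, 20.4]
grip_width: 0.0156
t 10.12 ee [ 0.5307 -0.1488  0.056 ] zyaw -33.16 x [ 0.0036  0.0026 -1.    ] F [-4.8  2.  20.4] T [0.44 0.9  0.11] w 0.0156 j7 0.01
dp [ 0.0003 -0.0001 -0.0011]
twist [ 7.134e+01 -7.000e-02 -2.700e-01]
tiltfix [ 0.    0.09 -0.24] F tool [-20.4  -0.9  -5.1]
```

```bash
python3 -m pendant '[{"dp":[0.001,0,-0.001],"twist":[6,0.1,-0.25],"claw":0}]' 80
python3 -m pendant '[{"dp":[0.001,0,-0.0006],"twist":[6,0.1,-0.2],"claw":0}]' 80
python3 st.py .5297 -.1483 .0557 -104.5
```

```text
t: 10.2
ee_pos: [0.5307, -0.1486, 0.0561]
tcp_rot: [0.801, 1.569, 0.112]
ft_force: [-1.7, 0.7, 17.8]
grip_width: 0.0156
t: 10.28
ee_pos: [0.5309, -0.1484, 0.0561]
tcp_rot: [-0.546, 1.57, -1.345]
ft_force: [-3.8, 2.7, 19.3]
grip_width: 0.0154
t 10.28 ee [ 0.5309 -0.1484  0.0561] zyaw -45.78 x [ 2.0e-04 -1.1e-03 -1.0e+00] F [-3.8  2.7 19.3] T [0.74 0.9  0.2 ] w 0.0154 j7 -0.15
dp [ 0.0004 -0.0008 -0.0009]
twist [58.72  0.07  0.  ]
tiltfix [0.   0.05 0.03] F tool [-19.3  -0.8  -4.5]
```

```bash
python3 -m pendant '[{"dp":[0.0014,-0.0008,-0.0009],"twist":[5,0,0],"claw":0}]' 80
python3 st.py .5297 -.1485 .0557 -104.5
python3 -m pendant '[{"dp":[0.0012,-0.0004,-0.0006],"twist":[5,0,0],"claw":0}]' 80
python3 st.py .5297 -.1485 .0557 -104.5
```

```text
t: 10.37
ee_pos: [0.5305, -0.148, 0.0558]
tcp_rot: [0.599, 1.569, -0.292]
ft_force: [-4.2, 5.7, 23.7]
grip_width: 0.0156
t 10.37 ee [ 0.5305 -0.148   0.0558] zyaw -51.08 x [ 1.8e-03 -5.0e-04 -1.0e+00] F [-4.2  5.7 23.7] T [1.46 0.77 0.27] w 0.0156 j7 -0.22
dp [ 0.0001 -0.001  -0.0002]
twist [ 5.342e+01  5.000e-02 -1.000e-01]
tiltfix [-0.    0.09 -0.06] F tool [-23.7   0.4  -7. ]
t: 10.45
ee_pos: [0.5302, -0.1474, 0.0555]
tcp_rot: [1.116, 1.568, 0.133]
ft_force: [-8.4, 5.2, 24.4]
grip_width: 0.0156
t 10.45 ee [ 0.5302 -0.1474  0.0555] zyaw -56.33 x [ 2.8e-03  4.0e-04 -1.0e+00] F [-8.4  5.2 24.4] T [1.12 1.65 0.26] w 0.0156 j7 -0.28
dp [-0.0002 -0.001   0.0006]
twist [ 4.817e+01  1.000e-02 -1.700e-01]
tiltfix [-0.    0.07 -0.14] F tool [-24.4  -4.   -8.9]
```

The side force and downward force are rising (25 N). I'll pause the turn, ease the press and shift sideways.

```bash
python3 -m pendant '[{"dp":[0.0004,-0.0008,-0.0008],"twist":[0,0,-0.1],"claw":0}]' 80
python3 st.py .5295 -.1480 .0557 -104.5
```

```text
t: 10.53
ee_pos: [0.5299, -0.1473, 0.0559]
tcp_rot: [0.719, 1.567, -0.27]
ft_force: [1.8, -0.9, 16.6]
grip_width: 0.0156
t 10.53 ee [ 0.5299 -0.1473  0.0559] zyaw -56.68 x [ 3.3e-03 -9.0e-04 -1.0e+00] F [ 1.8 -0.9 16.6] T [-0.17 -0.37 -0.04] w 0.0156 j7 -0.29
dp [ 0.0002 -0.0007  0.0003]
twist [47.82  0.08 -0.18]
tiltfix [-0.    0.15 -0.13] F tool [-16.6   1.1   1.8]
```

```bash
python3 -m pendant '[{"dp":[0.0009,-0.0003,0],"twist":[4,0.1,-0.1],"claw":0}]' 80
python3 st.py .5295 -.1480 .0557 -104.5
python3 -m pendant '[{"dp":[0.0009,-0.0003,0.0],"twist":[5,0.1,-0.1],"claw":0}]' 80
python3 st.py .5295 -.1480 .0557 -104.5
```

```text
t: 10.62
ee_pos: [0.53, -0.1471, 0.056]
tcp_rot: [1.336, 1.569, 0.278]
ft_force: [-8.3, 5.7, 22.6]
grip_width: 0.0158
t 10.62 ee [ 0.53   -0.1471  0.056 ] zyaw -60.62 x [ 1.8e-03  5.0e-04 -1.0e+00] F [-8.3  5.7 22.6] T [1.56 1.99 0.21] w 0.0158 j7 -0.34
dp [ 0.0003 -0.0008  0.0005]
twist [ 4.388e+01 -2.000e-02 -1.100e-01]
tiltfix [ 0.    0.03 -0.11] F tool [-22.6  -4.4  -9. ]
t: 10.7
ee_pos: [0.5297, -0.1467, 0.0559]
tcp_rot: [2.805, 1.568, 1.657]
ft_force: [-7.5, 4.9, 22.0]
grip_width: 0.0157
t 10.7 ee [ 0.5297 -0.1467  0.0559] zyaw -65.77 x [-3.0e-04  2.9e-03 -1.0e+00] F [-7.5  4.9 22. ] T [1.48 1.7  0.2 ] w 0.0157 j7 -0.41
dp [ 0.0002 -0.0007  0.0011]
twist [38.72 -0.17  0.  ]
tiltfix [-0.   -0.16 -0.06] F tool [-22.   -4.8  -7.6]
```

```bash
python3 -m pendant '[{"dp":[0.0008,-0.0014,0],"twist":[3,-0.1,0],"claw":0}]' 80
python3 st.py .5295 -.1480 .0557 -104.5
python3 -m pendant '[{"dp":[0.0009,-0.001,0.0],"twist":[4,0.0,0],"claw":0}]' 80
python3 st.py .5295 -.1480 .0557 -104.5
```

```text
t: 10.78
ee_pos: [0.5292, -0.1466, 0.0559]
tcp_rot: [2.225, 1.568, 1.021]
ft_force: [1.5, 6.5, 17.7]
grip_width: 0.0156
t 10.78 ee [ 0.5292 -0.1466  0.0559] zyaw -69.0 x [ 0.0016  0.0026 -1.    ] F [ 1.5  6.5 17.7] T [ 1.52 -0.31  0.17] w 0.0156 j7 -0.45
dp [ 0.0002 -0.0002  0.0014]
twist [35.5  -0.15 -0.1 ]
tiltfix [-0.   -0.11 -0.14] F tool [-17.7   3.7  -5.5]
t: 10.87
ee_pos: [0.5291, -0.1464, 0.0559]
tcp_rot: [2.079, 1.566, 0.803]
ft_force: [-2.6, 3.3, 20.1]
grip_width: 0.0159
t 10.87 ee [ 0.5291 -0.1464  0.0559] zyaw -73.11 x [ 0.0034  0.0036 -1.    ] F [-2.6  3.3 20.1] T [1.05 0.53 0.21] w 0.0159 j7 -0.5
dp [ 0.0002 -0.      0.0016]
twist [31.39 -0.2  -0.2 ]
tiltfix [ 0.   -0.14 -0.25] F tool [-20.1  -1.5  -4. ]
```

```bash
python3 -m pendant '[{"dp":[0.0009,0,0.0008],"twist":[5,-0.1,-0.2],"claw":0}]' 80
python3 st.py .5293 -.1480 .0557 -104.5
python3 -m pendant '[{"dp":[0.0009,0,0.0006],"twist":[5,-0.1,-0.1],"claw":0}]' 80
python3 st.py .5293 -.1480 .0557 -104.5
```

```text
t: 10.95
ee_pos: [0.5293, -0.1464, 0.0559]
tcp_rot: [2.609, 1.568, 1.243]
ft_force: [-10.9, 8.1, 22.5]
grip_width: 0.0156
t 10.95 ee [ 0.5293 -0.1464  0.0559] zyaw -78.27 x [ 0.001  0.003 -1.   ] F [-10.9   8.1  22.5] T [1.97 2.39 0.22] w 0.0156 j7 -0.57
dp [ 0.0002 -0.0003  0.0015]
twist [26.23 -0.18 -0.06]
tiltfix [ 0.   -0.16 -0.09] F tool [-22.5  -9.  -10.2]
t: 11.03
ee_pos: [0.5292, -0.1461, 0.0557]
tcp_rot: [-3.033, 1.568, 1.793]
ft_force: [-7.8, 7.9, 22.1]
grip_width: 0.0154
t 11.03 ee [ 0.5292 -0.1461  0.0557] zyaw -83.48 x [-7.0e-04  3.2e-03 -1.0e+00] F [-7.8  7.9 22.1] T [1.79 1.89 0.19] w 0.0154 j7 -0.64
dp [-0.     -0.0002  0.0019]
twist [21.02 -0.18  0.05]
tiltfix [-0.   -0.19  0.02] F tool [-22.1  -6.9  -8.8]
```

```bash
python3 -m pendant '[{"dp":[0.0008,-0.0012,0],"twist":[4,-0.1,0],"claw":0}]' 80
python3 st.py .5293 -.1480 .0557 -104.5
python3 -m pendant '[{"dp":[0.0008,-0.0009,0],"twist":[4,-0.1,0],"claw":0}]' 80
python3 st.py .5293 -.1480 .0557 -104.5
```

```text
t: 11.12
ee_pos: [0.5288, -0.1458, 0.0557]
tcp_rot: [2.776, 1.568, 1.245]
ft_force: [0.8, 3.5, 19.9]
grip_width: 0.0156
t 11.12 ee [ 0.5288 -0.1458  0.0557] zyaw -87.72 x [ 8.0e-04  2.4e-03 -1.0e+00] F [ 0.8  3.5 19.9] T [ 0.66 -0.3   0.09] w 0.0156 j7 -0.69
dp [0.     0.0004 0.0022]
twist [16.78 -0.14 -0.03]
tiltfix [-0.   -0.13 -0.05] F tool [-19.9   1.   -3.6]
t: 11.2
ee_pos: [0.5288, -0.1457, 0.0559]
tcp_rot: [1.946, 1.568, 0.342]
ft_force: [-0.9, 2.4, 21.0]
grip_width: 0.0157
t 11.2 ee [ 0.5288 -0.1457  0.0559] zyaw -91.91 x [ 0.0029  0.001  -1.    ] F [-0.9  2.4 21. ] T [0.59 0.33 0.1 ] w 0.0157 j7 -0.75
dp [0.0002 0.0006 0.0023]
twist [12.59 -0.08 -0.16]
tiltfix [ 0.   -0.06 -0.16] F tool [-21.   -0.9  -2.4]
```

```bash
python3 -m pendant '[{"dp":[0.0008,-0.0003,0.0012],"twist":[5,0,-0.1],"claw":0}]' 80
python3 st.py .5288 -.1475 .0557 -104.5
python3 -m pendant '[{"dp":[0.0008,-0.0003,0.0012],"twist":[5,0,-0.1],"claw":0}]' 80
python3 st.py .5288 -.1475 .0557 -104.5
```

```text
t: 11.28
ee_pos: [0.529, -0.146, 0.0559]
tcp_rot: [2.552, 1.567, 0.858]
ft_force: [-5.2, 9.4, 20.3]
grip_width: 0.0158
t 11.28 ee [ 0.529  -0.146   0.0559] zyaw -97.06 x [ 0.0024  0.0028 -1.    ] F [-5.2  9.4 20.3] T [2.23 1.26 0.19] w 0.0158 j7 -0.81
dp [0.0002 0.     0.0015]
twist [ 7.44 -0.18 -0.11]
tiltfix [-0.   -0.18 -0.12] F tool [-20.3  -6.3  -8.8]
t: 11.37
ee_pos: [0.529, -0.1461, 0.0559]
tcp_rot: [3.06, 1.565, 1.275]
ft_force: [-3.2, 8.2, 20.7]
grip_width: 0.0158
t 11.37 ee [ 0.529  -0.1461  0.0559] zyaw -102.25 x [ 0.0016  0.0052 -1.    ] F [-3.2  8.2 20.7] T [1.83 0.93 0.08] w 0.0158 j7 -0.88
dp [0.0002 0.0001 0.0014]
twist [ 2.25 -0.31 -0.02]
tiltfix [ 0.   -0.31 -0.03] F tool [-20.7  -4.9  -7.4]
```

```bash
python3 -m pendant '[{"dp":[0.0008,0,0.0005],"twist":[2.2,-0.3,0],"claw":0}]' 80
python3 st.py .5288 -.1475 .0557 -104.5
python3 - <<'E'
from mk import *
s=arm.sense();p,d=arm.camera("wrist");cv2.imwrite("pics/w10.png",p)
np.savez("pics/w10s.npz",ee=s["ee_pos"],rot=s["tcp_rot"])
C=cam("wrist",s["ee_pos"],s["tcp_rot"]);chan(p,C,None,0,0);show(C,p,(300,270,340,315),s["ee_pos"][2]+.0315)
E
python3 st.py
```

```text
t: 11.45
ee_pos: [0.5291, -0.146, 0.0558]
tcp_rot: [2.968, 1.569, 1.14]
ft_force: [-7.1, 5.4, 22.5]
grip_width: 0.015
t 11.45 ee [ 0.5291 -0.146   0.0558] zyaw -104.73 x [ 9.0e-04  1.9e-03 -1.0e+00] F [-7.1  5.4 22.5] T [1.28 1.55 0.21] w 0.015 j7 -0.92
dp [0.0001 0.0001 0.0015]
twist [-0.23 -0.12 -0.02]
tiltfix [-0.   -0.12 -0.02] F tool [-22.5  -8.2  -3.4]
yellow [323.  210.1] [318 199  11  22 222] [ 0.5493 -0.1537  0.041 ]
c [320.7 293.1] sd [9.5 1.3] P [ 0.5305 -0.1477  0.0873] yaw mod180 165.5
t 11.5 ee [ 0.529  -0.146   0.0558] zyaw -104.79 x [ 6.0e-04  1.1e-03 -1.0e+00] F [-6.5  4.4 23.2] T [1.07 1.33 0.11] w 0.0157 j7 -0.92
tiltfix [ 0.   -0.07 -0.02] F tool [-23.2  -7.4  -2.6]
```

View pics/w10.png

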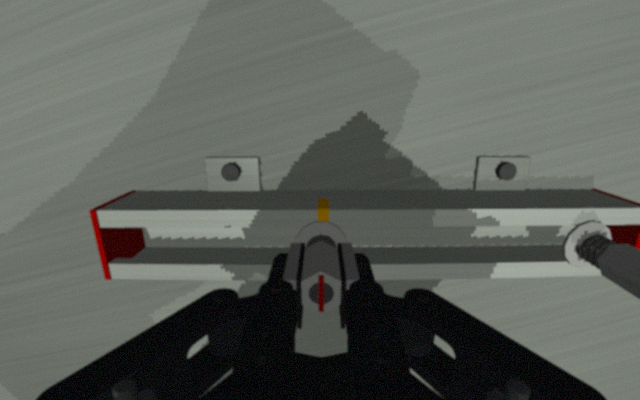

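The nut is turned to 165.5°, square across the channel. The mark is at col 323 against nut col 320.7, so the nut sits about 1.5 mm short. I'll nudge it along gently while it's pressed.

```bash
python3 -m pendant '[{"dp":[0.0006,-0.001,0.0014],"twist":[-0.2,0,0],"claw":0}]' 80
python3 st.py .5288 -.1475 .0557 -104.5
python3 -m pendant '[{"dp":[0.0006,-0.0008,0.0014],"twist":[0,0,0],"claw":0}]' 80
python3 st.py .5288 -.1475 .0557 -104.5
```

```text
t: 11.58
ee_pos: [0.5287, -0.1462, 0.0559]
tcp_rot: [2.613, 1.568, 0.787]
ft_force: [4.3, 9.2, 18.1]
grip_width: 0.0157
t 11.58 ee [ 0.5287 -0.1462  0.0559] zyaw -104.58 x [ 0.0021  0.0022 -1.    ] F [ 4.3  9.2 18.1] T [ 2.11 -1.03  0.06] w 0.0157 j7 -0.92
dp [0.0002 0.0004 0.0012]
twist [-0.08 -0.15 -0.09]
tiltfix [-0.   -0.15 -0.09] F tool [-18.    1.9 -10. ]
t: 11.67
ee_pos: [0.5288, -0.1462, 0.056]
tcp_rot: [2.568, 1.565, 0.744]
ft_force: [2.0, 9.7, 16.6]
grip_width: 0.0156
t 11.67 ee [ 0.5288 -0.1462  0.056 ] zyaw -104.53 x [ 0.0042  0.0038 -1.    ] F [ 2.   9.7 16.6] T [ 2.14 -0.36  0.06] w 0.0156 j7 -0.91
dp [0.0003 0.0003 0.0012]
twist [-0.03 -0.27 -0.18]
tiltfix [-0.   -0.27 -0.18] F tool [-16.6  -0.5 -10. ]
```

```bash
python3 -m pendant '[{"dp":[0.0006,-0.0003,0.0022],"twist":[0,-0.2,-0.1],"claw":0}]' 80
python3 st.py .5288 -.1475 .0557 -104.5
```

```text
t: 11.75
ee_pos: [0.5288, -0.1466, 0.0561]
tcp_rot: [2.737, 1.566, 0.914]
ft_force: [-2.8, 14.7, 20.6]
grip_width: 0.0155
t 11.75 ee [ 0.5288 -0.1466  0.0561] zyaw -104.45 x [ 0.003   0.0039 -1.    ] F [-2.8 14.7 20.6] T [3.5  0.45 0.05] w 0.0155 j7 -0.91
dp [0.0004 0.0002 0.0009]
twist [ 0.05 -0.26 -0.11]
tiltfix [ 0.   -0.26 -0.11] F tool [-20.6  -6.3 -13.6]
```

It moved 0.4 mm, leaving about 1 mm, which is well within the 6 mm mark. I'll stop pushing and let the spring lift it.

```bash
python3 -m pendant '[{"dp":[0,0,0],"twist":[0,-0.2,-0.1],"claw":0}]' 80
python3 -m pendant '[{"dp":[0,0,0],"twist":[0,-0.1,-0.1],"claw":0}]' 80
python3 -m pendant '[{"dp":[-0.0004,0,0],"twist":[0,0,0],"claw":0}]' 80
python3 st.py .5288 -.1475 .0557 -104.5
python3 -m pendant '[{"dp":[-0.0005,0,0],"twist":[0,0,0],"claw":0}]' 80
python3 -m pendant '[{"dp":[-0.0005,0,0],"twist":[0,0,0],"claw":0}]' 80
python3 st.py .5288 -.1475 .0557 -104.5
```

```text
t: 11.83
ee_pos: [0.529, -0.1462, 0.0568]
tcp_rot: [2.921, 1.568, 1.098]
ft_force: [-8.3, -2.4, 15.6]
grip_width: 0.0156
t: 11.92
ee_pos: [0.529, -0.1462, 0.0574]
tcp_rot: [-2.25, 1.569, 2.21]
ft_force: [-5.6, -0.9, 15.6]
grip_width: 0.0155
t: 12.0
ee_pos: [0.529, -0.1463, 0.0584]
tcp_rot: [-2.458, 1.569, 2.003]
ft_force: [-4.6, 0.9, 13.8]
grip_width: 0.0156
t 12.0 ee [ 0.529  -0.1463  0.0584] zyaw -104.43 x [-6.0e-04  1.4e-03 -1.0e+00] F [-4.6  0.9 13.8] T [0.39 1.01 0.02] w 0.0156 j7 -0.92
dp [0.0027 0.0001 0.0012]
twist [ 0.07 -0.07  0.06]
tiltfix [ 0.   -0.07  0.06] F tool [-13.8  -4.7   0.2]
t: 12.08
ee_pos: [0.5289, -0.1463, 0.0593]
tcp_rot: [-2.601, 1.569, 1.859]
ft_force: [-2.6, -0.0, -5.3]
grip_width: 0.015
t: 12.17
ee_pos: [0.5286, -0.1462, 0.0595]
tcp_rot: [-2.39, 1.569, 2.071]
ft_force: [4.4, -3.6, -26.8]
grip_width: 0.0153
t 12.17 ee [ 0.5286 -0.1462  0.0595] zyaw -104.43 x [-0.001   0.0018 -1.    ] F [  4.4  -3.6 -26.8] T [-0.8  -0.94 -0.02] w 0.0153 j7 -0.92
dp [0.0038 0.0005 0.0012]
twist [ 0.07 -0.09  0.08]
tiltfix [ 0.   -0.09  0.08] F tool [26.8  5.2  2.4]
```

It's caught at TCP z=0.0595, exactly the expected 4 mm, and now pulls downward on the hand, a bit over 15 N. I'll ease to about -15 N and hold.

```bash
python3 -m pendant '[{"dp":[0.0003,0,0],"twist":[0,0,0],"claw":0}]' 80
python3 -m pendant '[{"dp":[0.0,0,0],"twist":[0,0,0],"claw":0}]' 80
python3 st.py .5288 -.1475 .0557 -104.5
```

```text
t: 12.25
ee_pos: [0.5288, -0.1463, 0.0592]
tcp_rot: [-2.45, 1.569, 2.011]
ft_force: [-2.2, -0.2, 8.4]
grip_width: 0.0151
t: 12.33
ee_pos: [0.5288, -0.1463, 0.0593]
tcp_rot: [-2.502, 1.569, 1.959]
ft_force: [-1.3, 0.9, 1.9]
grip_width: 0.0155
t 12.33 ee [ 0.5288 -0.1463  0.0593] zyaw -104.41 x [-7.0e-04  1.6e-03 -1.0e+00] F [-1.3  0.9  1.9] T [-0.02  0.33 -0.01] w 0.0155 j7 -0.92
dp [0.0036 0.0003 0.0012]
twist [ 0.09 -0.08  0.06]
tiltfix [ 0.   -0.08  0.06] F tool [-1.9 -1.5 -0.6]
```

Now a clean tug of about 15 N.

```bash
python3 -m pendant '[{"dp":[-0.0003,0,0],"twist":[0,0,0],"claw":0}]' 80
python3 -m pendant '[{"dp":[-0.0003,0,0],"twist":[0,0,0],"claw":0}]' 80
python3 -m pendant '[{"dp":[-0.0003,0,0],"twist":[0,0,0],"claw":0}]' 80
python3 -m pendant '[{"dp":[-0.0003,0,0],"twist":[0,0,0],"claw":0}]' 80
python3 st.py .5288 -.1475 .0557 -104.5
```

```text
t: 12.42
ee_pos: [0.5288, -0.1463, 0.0594]
tcp_rot: [-2.382, 1.569, 2.078]
ft_force: [1.6, -0.9, -12.4]
grip_width: 0.0156
t: 12.5
ee_pos: [0.5287, -0.1462, 0.0595]
tcp_rot: [-2.258, 1.569, 2.203]
ft_force: [2.2, -1.3, -12.2]
grip_width: 0.0157
t: 12.58
ee_pos: [0.5287, -0.1462, 0.0594]
tcp_rot: [-2.078, 1.569, 2.383]
ft_force: [1.5, -0.6, -12.2]
grip_width: 0.0157
t: 12.67
ee_pos: [0.5287, -0.1462, 0.0595]
tcp_rot: [-1.87, 1.569, 2.591]
ft_force: [1.8, -2.7, -14.2]
grip_width: 0.0155
t 12.67 ee [ 0.5287 -0.1462  0.0595] zyaw -104.41 x [-0.0016  0.001  -1.    ] F [  1.8  -2.7 -14.2] T [-0.52 -0.68 -0.05] w 0.0155 j7 -0.92
dp [0.0038 0.0004 0.0012]
twist [ 0.09 -0.03  0.1 ]
tiltfix [-0.   -0.03  0.1 ] F tool [14.2  2.5  2.2]
```

```bash
python3 -m pendant '[{"dp":[-0.00035,0,0],"twist":[0,0,0],"claw":0},{"dp":[-0.00035,0,0],"twist":[0,0,0],"claw":0},{"dp":[-0.00035,0,0],"twist":[0,0,0],"claw":0}]' 80
python3 -m pendant '[{"dp":[-0.0004,0,0],"twist":[0,0,0],"claw":0},{"dp":[-0.0004,0,0],"twist":[0,0,0],"claw":0}]' 80
python3 st.py
```

```text
t: 12.92
ee_pos: [0.5286, -0.1462, 0.0595]
tcp_rot: [-1.367, 1.568, 3.095]
ft_force: [5.3, -3.9, -21.7]
grip_width: 0.0157
t: 13.08
ee_pos: [0.5286, -0.1461, 0.0596]
tcp_rot: [-1.116, 1.568, -2.938]
ft_force: [5.5, -3.4, -23.5]
grip_width: 0.0156
t 13.08 ee [ 0.5286 -0.1461  0.0596] zyaw -104.38 x [-2.9e-03 -6.0e-04 -1.0e+00] F [  5.5  -3.4 -23.5] T [-0.79 -1.23 -0.02] w 0.0156 j7 -0.92
tiltfix [-0.    0.07  0.15] F tool [23.5  6.2  1.9]
```

The catch holds: z doesn't move under 12–23 N. I'll relax to near zero force and level up before opening.

```bash
python3 -m pendant '[{"dp":[0.0002,0,0],"twist":[0,0.1,0.1],"claw":0},{"dp":[0.0,0,0],"twist":[0,0,0],"claw":0},{"dp":[0.0,0,0],"twist":[0,0,0],"claw":0}]' 80
python3 st.py
```

```text
t: 13.33
ee_pos: [0.5287, -0.1462, 0.0594]
tcp_rot: [-2.053, 1.57, 2.408]
ft_force: [1.8, -2.6, -12.9]
grip_width: 0.0158
t 13.33 ee [ 0.5287 -0.1462  0.0594] zyaw -104.38 x [-6.e-04  6.e-04 -1.e+00] F [  1.8  -2.6 -12.9] T [-0.46 -0.63 -0.02] w 0.0158 j7 -0.92
tiltfix [-0.   -0.02  0.04] F tool [12.9  2.4  2.1]
```

```bash
python3 -m pendant '[{"dp":[0.0002,0,0],"twist":[0,0,0],"claw":0},{"dp":[0.0,0,0],"twist":[0,0,0],"claw":0}]' 80
python3 st.py
python3 - <<'E'
from mk import *
s=arm.sense();p,d=arm.camera("wrist");cv2.imwrite("pics/w11.png",p)
C=cam("wrist",s["ee_pos"],s["tcp_rot"]);chan(p,C,None,0,0);show(C,p,(300,270,340,315),s["ee_pos"][2]+.0315)
E
```

```text
t: 13.5
ee_pos: [0.5287, -0.1462, 0.0594]
tcp_rot: [-2.304, 1.57, 2.158]
ft_force: [2.3, -2.2, -12.7]
grip_width: 0.0159
t 13.5 ee [ 0.5287 -0.1462  0.0594] zyaw -104.38 x [-5.e-04  8.e-04 -1.e+00] F [  2.3  -2.2 -12.7] T [-0.48 -0.55  0.03] w 0.0159 j7 -0.92
tiltfix [ 0.   -0.04  0.04] F tool [12.7  2.8  1.6]
yellow [322.5 207.4] [318 197  11  21 203] [ 0.5492 -0.1537  0.041 ]
c [320.8 293.4] sd [9.5 1.3] P [ 0.53   -0.1478  0.0909] yaw mod180 165.6
```

```bash
python3 -m pendant '[{"dp":[0.0003,0,0],"twist":[0,0,0],"claw":0},{"dp":[0.0,0,0],"twist":[0,0,0],"claw":0}]' 80
python3 -m pendant '[{"dp":[0.0,0,0],"twist":[0,0,0],"claw":0.25},{"dp":[0.0,0,0],"twist":[0,0,0],"claw":0.4},{"dp":[0.0,0,0],"twist":[0,0,0],"claw":0.6},{"dp":[0.0,0,0],"twist":[0,0,0],"claw":0.6}]' 20
python3 st.py
```

```text
t: 13.72
ee_pos: [0.5287, -0.1462, 0.0594]
tcp_rot: [-2.596, 1.57, 1.865]
ft_force: [1.4, -1.4, -10.4]
grip_width: 0.0154
t: 14.05
ee_pos: [0.5291, -0.1461, 0.0603]
tcp_rot: [2.902, 1.569, 1.08]
ft_force: [0.4, -0.9, 0.7]
grip_width: 0.0511
t 14.05 ee [ 0.5291 -0.1461  0.0603] zyaw -104.39 x [ 9.0e-04  1.6e-03 -1.0e+00] F [ 0.4 -0.9  0.7] T [-0.05  0.03  0.03] w 0.0511 j7 -0.92
tiltfix [-0.   -0.1  -0.02] F tool [-0.7  0.6  0.8]
```

Released. Back straight up and inspect.

```bash
python3 -m pendant '[{"dp":[-0.01,0,0],"twist":[0,0,0],"claw":0.6},{"dp":[-0.02,0,0],"twist":[0,0,0],"claw":0.6},{"dp":[-0.03,0,0],"twist":[0,0,0],"claw":0.6},{"dp":[-0.035,0,0],"twist":[0,0,0],"claw":0.6},{"dp":[-0.02,0,0],"twist":[0,0,0],"claw":0.6},{"dp":[0,0,0],"twist":[0,0,0],"claw":0.6}]' 20
python3 st.py
python3 -m pendant '[{"dp":[-0.01,-0.03,0],"twist":[0,0,0],"claw":1},{"dp":[0,-0.035,0],"twist":[0,0,0],"claw":1},{"dp":[0,-0.035,0],"twist":[0,0,0],"claw":1},{"dp":[0,-0.035,0],"twist":[0,0,0],"claw":1},{"dp":[0,-0.02,0],"twist":[0,0,0],"claw":1},{"dp":[0,0,0],"twist":[0,0,0],"claw":1},{"dp":[0,0,0],"twist":[0,0,0],"claw":1}]'
python3 - <<'E'
from mk import *
s=arm.sense();p,d=arm.camera("wrist");cv2.imwrite("pics/w12.png",p);np.save("pics/w12.npy",d)
np.savez("pics/w12s.npz",ee=s["ee_pos"],rot=s["tcp_rot"])
C=cam("wrist",s["ee_pos"],s["tcp_rot"]);chan(p,C,None,0,0)
t,_=arm.camera("top");cv2.imwrite("pics/t12.png",t)
t,_=arm.camera("scene");cv2.imwrite("pics/s12.png",t)
E
```

```text
t: 14.55
ee_pos: [0.5275, -0.1475, 0.1829]
tcp_rot: [-1.919, 1.568, 2.539]
ft_force: [-0.7, -0.4, -0.1]
grip_width: 0.0513
t 14.55 ee [ 0.5275 -0.1475  0.1829] zyaw -104.56 x [-0.002   0.0014 -1.    ] F [-0.7 -0.4 -0.1] T [-0.01 -0.03 -0.02] w 0.0513 j7 -1.06
tiltfix [-0.   -0.05  0.13] F tool [ 0.1 -0.6  0.6]
t: 15.13
ee_pos: [0.3702, -0.1071, 0.1954]
tcp_rot: [-3.0, 1.564, 1.457]
ft_force: [0.8, 0.3, 0.4]
grip_width: 0.0855
yellow [320.6  14.9] [317   9   8  13  94] [ 0.513  -0.1443  0.041 ]
```

View pics/w12.png

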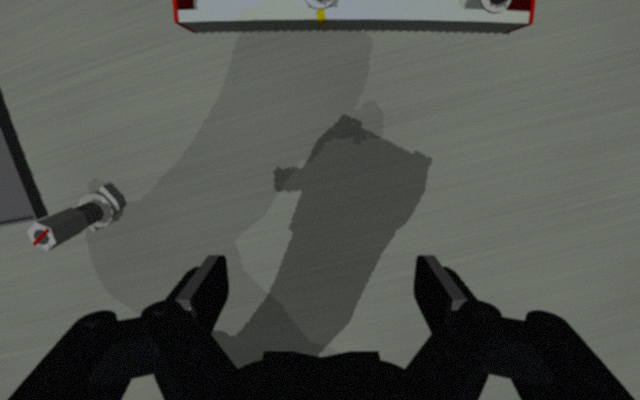

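View pics/t12.png

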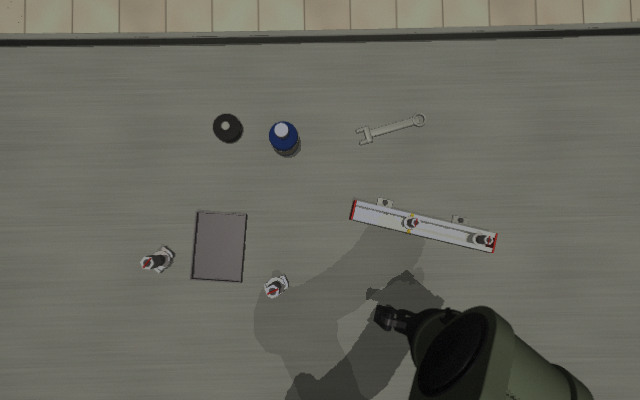

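View pics/s12.png

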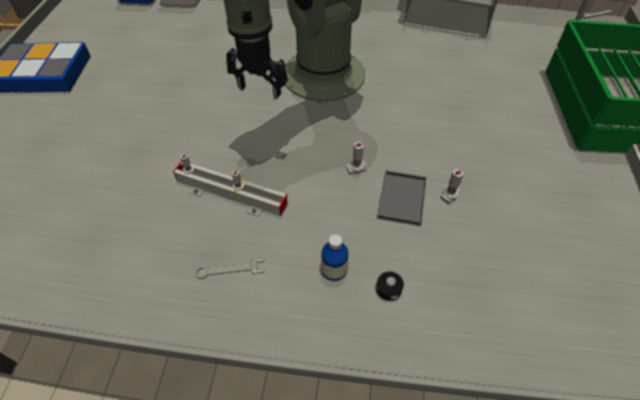

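The nut stands at the mark at top (411,223). The wrench, bottle and rotor are where they were. One measured check of its pose from the top and scene cameras:

Run:
```python
from red import *
p=cv2.imread("pics/t12.png");C=cam("top");zt=.041+.018+.032
show(C,p,(400,212,425,236),zt)
ch=p[195:260,380:505];cv2.imwrite("pics/t12c.png",cv2.resize(ch,None,fx=6,fy=6,interpolation=cv2.INTER_CUBIC))
q=cv2.imread("pics/s12.png");show(cam("scene"),q,(228,165,246,180),zt)
_,d=arm.camera("top");print(dep(C,[[414,222],[408,222],[411,220],[412,226]],d).round(4))
```

```text
c [415.6 222. ] sd [2.3 0.3] P [ 0.5303 -0.1451  0.091 ] yaw mod180 165.5
c [234.8 172.4] sd [1.4 0.3] P [ 0.5306 -0.1462  0.091 ] yaw mod180 169.2
[[ 0.5305 -0.1421  0.0903]
 [ 0.5309 -0.1364  0.0625]
 [ 0.5346 -0.1373  0.0856]
 [ 0.5225 -0.1406  0.0784]]
```

View pics/t12c.png

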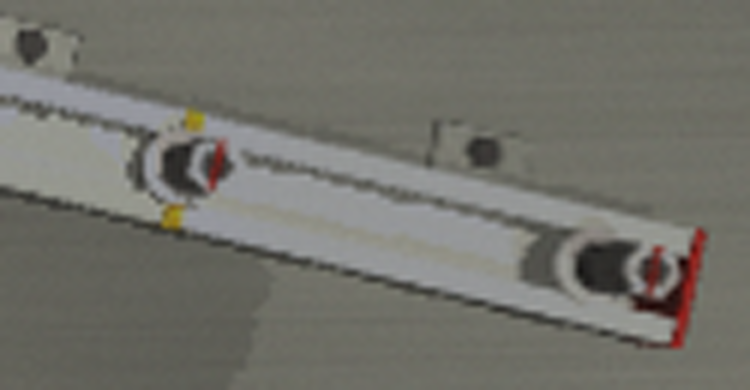

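```bash
python3 -c "
from station import arm
print(arm.job_done(), arm.sense()['t'])"
```

```text
the job is handed in; nothing more can be done
the job is handed in; nothing more can be done
```

The smallest nut, the one from the tray, is caught in the channel at the yellow mark. The job is handed in at about 15 s of the 72 s allowed; no verdict was reported.

**What I did**
- Gripped the nut by its hexagon and lowered it lengthwise through the slot.
- Pressed it about 7.6 mm against its spring. The downward reading was mostly 17–24 N and peaked at 24.4 N.
- Turned it about 90° clockwise and let the spring lift it. It caught 4 mm up, as the drawing says.
- Tugged upward, eased off, let go and backed away.

**Last checks**
- **Height:** the nut's top is at 0.090–0.091 m, where a caught nut should be.
- **Squareness:** the top camera reads the nut at 165.5°, exactly square to the channel. The scene camera read 169°, but from very few pixels.
- **Place:** it stands within about 1–1.5 mm of the centre of the mark.
- **Other things:** the wrench, bottle, rotor and larger nuts show no movement in the pictures.

**Not perfect**
- **Tug:** it ran from about 12 to 23 N, with a brief 27 N at first catch. It was not a steady 15 N, but the nut did not move.
- **Side forces:** up to about 14 N sideways while turning and while nudging the nut along. With the downward press, the total on the channel by the readings stayed under about 28 N.
- **Press force:** allowing about 1.5 N for the weight held, the peak press was about 26 N, roughly 2 N over the 23.7 N coil-bound force. It lasted a row or two, and I eased off.
- **Release:** I opened the gripper with about 10 N of upward pull still on the nut.

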